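# Dispense walnuts with the key and scoop them into the snack box

### The arm

A 6-joint arm with a two-finger parallel gripper is mounted at the origin on the work surface. World frame = base frame: x ahead of the robot, y to its left, z up, the work surface at z = 0. Lengths are in m, angles in degrees, forces in N, time in s.
With the tool pointing down it reaches from about 0.4 to 0.825 m from the base axis. Payload 7 kg.
Tool frame: the origin (TCP) lies between the finger pads; the fingertips stand 19 mm ahead of it and the grasp point (between the pads) is the TCP (r.finger_overhang is the distance from the TCP to the fingertips, in m); z points along the fingers, y is the direction in which the jaws open and shut (so a half turn about z gives the same grasp; the last joint's range is limited). The gripper opens to 88 mm and grips with 3 to 60 N. Pads are 19 mm wide; open, the fingers measure 130 mm over their backs; the gripper's body (78 mm by 193 mm) begins 47 mm behind the grasp point.
Start: joints at [-56.316, 20.546, 0.682, 0, -70.136, -16.507], TCP at [0.199, -0.645, 0.246] pointing down, gripper open.
Joint ranges: [-176.03, 176.03], [-82.01, 121.73], [-58.28, 71.71], [-173.87, 95.51], [-174.79, -0.11], [-173.66, 173.66]. Speed limits (degrees/s): [136.94, 136.94, 172.46, 180, 180, 180].

### API

Orientations are given as [roll, pitch, yaw] about the fixed x, y, z axes, in that order (R = Rz(yaw) Ry(pitch) Rx(roll)).
In Python, from plant import r, optics gives the robot as it stands. The module is installed in compiled form; this text tells all that it offers.
- The arm moves only by the tool step_arm, never from a script. Its argument "increments" is a list of rows, each an object of numbers: "tx", "ty", "tz": the shift along the world's x, y, z in mm; "ax", "ay", "az": the turn, a rotation vector about the world's x, y, z in degrees; "claw": the gripper command: -1 is shut, 1 is fully open, values between are in proportion. In form: [{"tx": .., "ty": .., "tz": .., "ax": .., "ay": .., "az": .., "claw": ..}, ...]. A call has 1 to 12 rows; each row shifts and turns the commanded pose from where the row before left it; what a row does not reach is not made up. A row lasts 1/10 s, in which the tool goes at most 50 mm and 8.59 degrees, less where a joint would pass 70% of its speed; a pose out of reach is approached as far as the arm can. A call with a gripper value outside its range is refused whole. The fingers move at their own pace and stop on an object; "newtons" is the grip in N (left out, the last holds). Time passes only in rows, so rows that do not move let the fingers close. It gives the time, the measured TCP pose, the force and the opening at its end, in the units of the state.
- r.get_state(): the state, without advancing time (a new reading comes with each control period).
- optics.capture(name): name is "scene" or "side" or "wrist"; returns a dict with "image" (384x512x3 uint8, blue, green, red), "depth" (384x512 float32, m along the optical axis (not along the pixel's ray), 0 where there is no reading), "fx", "fy", "cx", "cy" (pixels), "R" (3x3) and "t" (3): a world point X has camera coordinates R X + t. Camera axes: x right, y down, z forward; pixel columns grow to the right and rows downward; lengths in m; the calibration is good to about 2 mm. A picture is of the moment at which its call begins.
- r.close_job(): hands the job in, once; it reports no verdict.
The state is a dict: "time_s": time; "joints": joint angles; "qd": joint speeds; "joint_torque": joint torques, N m; "tcp_pos": TCP position; "eef_rot": TCP orientation; "contact_force": force on the tool from outside, world axes, zero at the start; "moment": the same for the moment, N m; "gripper_width": finger opening in m.
Only numpy, scipy, OpenCV 4.12 (cv2) and the standard library are available. Lean on these libraries where they do the work, as an engineer would, in place of code of your own. Each camera call takes 0.05 s, during which the arm holds its last target. There are 200 camera calls.

### The job

Put the brass key fully into the nut dispenser's lock, turn it clockwise to its stop so that all the walnuts roll out into the trough, turn it back home, take it out and put it back upright, fully down, in its bamboo block. With the scoop, and never touching the nuts with the fingers, move every walnut from the trough into the purple snack box, then stand the scoop upright in the middle of its cork mat, leaving the other things on the counter where they are.

Things in the scene. Friction and masses are not known exactly. Their poses are not given: they have to be found in the camera images.
- dispenser: white countertop nut dispenser, fixed, level. Origin on the counter, midway across, where trough and hopper meet; y runs from trough to hopper, z up. Trough y -290 to 0 mm, hopper y 0 to 140 mm (open on top, rim 130 mm high, floor sloping to the gate), a thin steel frame 186 mm high over the gate; 64 mm square lock column beside the hopper at x = -100, y = 70 mm
- trough_foot (a point): lowest point of the trough's floor (dispenser y = -35 mm), where a 45 degree ramp begins that rises towards +y to the hopper's mouth; walnuts gather here. Axes as the dispenser's. From here the floor rises by 0.07 per unit length towards -y, for 255 mm to the end wall. Trough 124 mm wide inside (x -62 to 62), walls 5 mm thick, rim 75 mm above the counter, open on top
- gate (a joint): height of the hopper's clear gate, m: 0 shut; driven by the lock, 0.035 per rad. When it is up the walnuts roll out into the trough within about 2 s
- lock (a joint): turn of the square brass lock (46 mm square, on top of the lock column), rad: 0 is home (gate shut), grows clockwise seen from above to its stop at 1.3 (gate fully up). Friction about 0.06 N m, stays where it is left; the key has about 0.1 rad of play in it
- lock_mouth (a point): middle of the keyhole at the top face of the brass lock, 149 mm above the counter; turns with the lock. Keyhole: vertical slot 22.8 mm long along this point's x axis (which is the dispenser's x axis when home), 8.2 mm wide along its y axis, 33 mm deep, chamfered. z up
- key_bow (a point): brass key, 76 mm long, standing upright; the point is the centre of its bow (flat grip: 34 mm wide along x, 9 mm thick along y, 40 mm high). Below it a shoulder (34 x 14 x 6 mm) whose underside is 26 mm below this point, then the blade: 20 mm wide along x, 6 mm thick along y, 30 mm long, narrower in its last 6 mm (tip 56 mm below this point). z up the key. Either way round fits. 60 g
- block_mouth (a point): middle of the slot in the top face of the bamboo key block (80 x 70 x 50 mm, fixed; this point 50 mm above the counter); slot 24 mm along x, 10 mm along y, 36 mm deep, chamfered. The key starts in it with its shoulder on the block
- scoop_grip (a point): aluminium scoop with an upright bamboo handle, 160 g. Floor plate 84 mm long (x), 112 mm wide (y), 2.5 mm thick. Its front 45 mm is the pan: side and rear walls 34 mm high, open at the lip (+x); behind it a bare heel. Handle 12 mm thick (x), 24 mm wide (y), up to 162 mm high. This point is on the handle's axis, 135 mm above the underside; x to the lip (54 mm ahead), z up
- scoop_foot (a point): centre of the underside of the scoop's floor plate; x towards the lip (42 mm ahead), z up. The pan holds one row of 3 walnuts
- mat_top (a point): centre of the top face of the cork mat, 180 x 170 mm along x and y, 4 mm thick, fixed, where the scoop stands at the start
- snackbox: open purple plastic snack box, 140 mm (x) x 180 mm (y), 55 mm high, walls 3 mm, loose, 0.3 kg. Origin at the centre of its underside, z up
- walnut0_center (a point): centre of a walnut, a smooth ball 34 mm across, 13 g, in the hopper at the start
- walnut1_center (a point): centre of a walnut, a smooth ball 34 mm across, 13 g, in the hopper at the start
- walnut2_center (a point): centre of a walnut, a smooth ball 34 mm across, 13 g, in the hopper at the start
- walnut3_center (a point): centre of a walnut, a smooth ball 34 mm across, 13 g, in the hopper at the start; absent (None) in some starts
- walnut4_center (a point): centre of a walnut, a smooth ball 34 mm across, 13 g, in the hopper at the start; absent (None) in some starts
- walnut5_center (a point): centre of a walnut, a smooth ball 34 mm across, 13 g, in the hopper at the start; absent (None) in some starts
- spoon: steel spoon, lying, 170 mm; not part of the job, to be left alone; origin at its underside
- fork: bamboo fork, lying, 170 mm; not part of the job, to be left alone; origin at its underside
- alubox: open aluminium container 100 x 150 x 40 mm; not part of the job, to be left alone; origin at its underside
- mug: white mug, 80 mm wide, 90 mm high; not part of the job, to be left alone; origin at its underside
- flask: steel flask, 68 mm wide, 210 mm high; not part of the job, to be left alone; origin at its underside
Things that resemble listed ones, but are neither listed nor needed, are in the scene too. Of the things shaped like the part that bears mat_top, the cork one is meant.

How it is judged (in metres and radians):
On the way, in this order (a step that is already met when the one before it is completed fails the run):
1. the key is fully in the lock, lock still at home (horizontal distance between key_bow and lock_mouth below 0.006 m and z of key_bow in the frame of lock_mouth below 0.031 m and angle between key_bow's own z axis and vertical below 0.12 rad and value of joint lock below 0.3 rad), for 0.2 s.
2. the lock is turned to its stop with the key in it (horizontal distance between key_bow and lock_mouth below 0.006 m and z of key_bow in the frame of lock_mouth below 0.031 m and angle between key_bow's own z axis and vertical below 0.12 rad and value of joint lock above 1.15 rad), for 0.2 s.
3. all walnuts are out of the hopper and the lock is back home with the key in it (horizontal distance between key_bow and lock_mouth below 0.006 m and z of key_bow in the frame of lock_mouth below 0.031 m and angle between key_bow's own z axis and vertical below 0.12 rad and value of joint lock below 0.15 rad and y of each of walnut0_center, walnut1_center, walnut2_center, walnut3_center, walnut4_center, walnut5_center in the frame of dispenser below 0 m), for 0.2 s.
4. the key is withdrawn (value of joint lock below 0.15 rad and (z of key_bow in the frame of lock_mouth above 0.06 m or horizontal distance between key_bow and lock_mouth above 0.05 m)), for 0.1 s.
At the end, for the whole second after the job is handed in: every walnut inside the snack box, which stands level; key in its block, within 6 mm sideways and 5 mm of fully down; lock home (below 0.15 rad); scoop upright on the cork mat, its floor plate centred within 55 mm of the mat centre (x of walnut0_center in the frame of snackbox between -0.07 and 0.07 m and y of walnut0_center in the frame of snackbox between -0.09 and 0.09 m and z of walnut0_center in the frame of snackbox between 0 and 0.06 m and x of walnut1_center in the frame of snackbox between -0.07 and 0.07 m and y of walnut1_center in the frame of snackbox between -0.09 and 0.09 m and z of walnut1_center in the frame of snackbox between 0 and 0.06 m and x of walnut2_center in the frame of snackbox between -0.07 and 0.07 m and y of walnut2_center in the frame of snackbox between -0.09 and 0.09 m and z of walnut2_center in the frame of snackbox between 0 and 0.06 m and x of walnut3_center in the frame of snackbox between -0.07 and 0.07 m and y of walnut3_center in the frame of snackbox between -0.09 and 0.09 m and z of walnut3_center in the frame of snackbox between 0 and 0.06 m and x of walnut4_center in the frame of snackbox between -0.07 and 0.07 m and y of walnut4_center in the frame of snackbox between -0.09 and 0.09 m and z of walnut4_center in the frame of snackbox between 0 and 0.06 m and x of walnut5_center in the frame of snackbox between -0.07 and 0.07 m and y of walnut5_center in the frame of snackbox between -0.09 and 0.09 m and z of walnut5_center in the frame of snackbox between 0 and 0.06 m and horizontal distance between key_bow and block_mouth below 0.006 m and z of key_bow in the frame of block_mouth below 0.031 m and angle between key_bow's own z axis and vertical below 0.12 rad and value of joint lock below 0.15 rad and horizontal distance between scoop_foot and mat_top below 0.055 m and angle between each of scoop_foot, snackbox's own z axis and vertical below 0.1 rad and z of scoop_foot in the frame of mat_top below 0.008 m and height (world z) of snackbox below 0.01 m and linear speed of snackbox below 0.03 m/s); the robot touches nothing.
It fails at once if the fingers touch a walnut (contact force between the fingers and walnut0 above 0.3 N or contact force between the fingers and walnut1 above 0.3 N or contact force between the fingers and walnut2 above 0.3 N or contact force between the fingers and walnut3 above 0.3 N or contact force between the fingers and walnut4 above 0.3 N or contact force between the fingers and walnut5 above 0.3 N).
It fails at once if a bystander (spoon, fork, aluminium container, mug, flask) is moved by more than 30 mm (distance of any of spoon, fork, alubox, mug, flask from where it was at the start of the episode above 0.03 m).
Of walnut3, walnut4, walnut5 only 1 to 3 are there at a start; the rules pass over those that are not, and their reading is None.
At some moment in a run one of scoop, snackbox may be knocked a few centimetres aside while the robot is not near it.
It also fails if it takes over 208 s, if anything falls off the work surface, if the arm or the gripper's body presses on something with over 40 N, if the wrist force passes 120 N, or if a joint passes its speed limit or range.

## Working session

There is one attempt and no reset: what is moved stays moved. The work goes in short steps, Python scripts to look and compute and a tool call to move; the robot and the scene stay as the last step left them, time stands still between calls to the robot, and variables do not carry over. Pictures are saved under pics/ and viewed, about 12 in all and at most 16, crops included, and the job is handed in when it is done.

Besides the shell and the picture viewer there is one more tool, called as a command line: name --argument value ..., lists and objects as JSON in quotes. step_arm: Moves the arm, as the interface text tells. Its arguments: {"type":"object","properties":{"increments":{"type":"array","items":{"type":"object","properties":{"tx":{"type":"number"},"ty":{"type":"number"},"tz":{"type":"number"},"ax":{"type":"number"},"ay":{"type":"number"},"az":{"type":"number"},"claw":{"type":"number"}}}},"newtons":{"type":"number"}},"required":["increments"]}

```bash
mkdir -p pics
cat > h.py <<'E'
import numpy as np, cv2, pickle
from plant import r, optics
def cap(n,save=None):
    c=optics.capture(n); c['R']=np.array(c['R']); c['t']=np.array(c['t'])
    if save: cv2.imwrite('pics/'+save+'.png',c['image'])
    return c
def cloud(c):
    d=c['depth']; v,u=np.mgrid[:d.shape[0],:d.shape[1]]
    P=np.stack([(u-c['cx'])/c['fx']*d,(v-c['cy'])/c['fy']*d,d],-1)
    W=(P-c['t'])@c['R']; W[d<=0]=np.nan
    return W
def ray(c,u,v,z):
    d=np.array([(u-c['cx'])/c['fx'],(v-c['cy'])/c['fy'],1])@c['R']; o=-c['t']@c['R']
    return o+d*(z-o[2])/d[2]
def proj(c,X):
    p=c['R']@np.array(X)+c['t']; return p[0]/p[2]*c['fx']+c['cx'],p[1]/p[2]*c['fy']+c['cy']
E
python3 - <<'E'
from h import *
for n in ('scene','side'):
    c=cap(n,n+'0'); pickle.dump(c,open(n+'0.pkl','wb')); print(n,-c['t']@c['R'],c['R'][2],c['fx'])
a=[cv2.imread(f'pics/{n}0.png') for n in('scene','side')]
print(r.get_state())
E
```

```text
scene [ 1.05317418 -0.8876573   1.20418394] [-0.37214952  0.58131627 -0.72358561] 475.8599058630483
side [0.42597199 1.13748474 0.80998274] [ 0.04874733 -0.86094584 -0.50635556] 390.2166052762469
{'time_s': 0.1, 'joints': array([-5.63142886e+01,  2.05854398e+01,  6.39205867e-01, -1.84725793e-02,
       -7.01357570e+01, -1.65057347e+01]), 'qd': array([ 0.05245308, -0.07277764,  0.02645869,  0.03366186,  0.06622583,
       -0.06205467]), 'joint_torque': array([-2.97608225e-03, -5.84162736e+01,  2.93748701e+01,  7.01567575e+00,
        1.01236129e-02, -8.56055203e-05]), 'tcp_pos': array([ 0.19922336, -0.64449977,  0.24473678]), 'eef_rot': array([ 1.79916453e+02, -6.64592217e-03, -1.62826308e+02]), 'contact_force': array([ 0.30093132, -0.58562399,  0.77242605]), 'moment': array([-0.04113094,  0.01404977, -0.02819719]), 'gripper_width': 0.08699686837956173}
```

```bash
python3 -c "
import cv2
for n in('scene','side'): cv2.imwrite(f'pics/{n}0b.png',cv2.resize(cv2.imread(f'pics/{n}0.png'),(800,600),interpolation=2))"
```

```text
(no output)
```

View pics/scene0b.png

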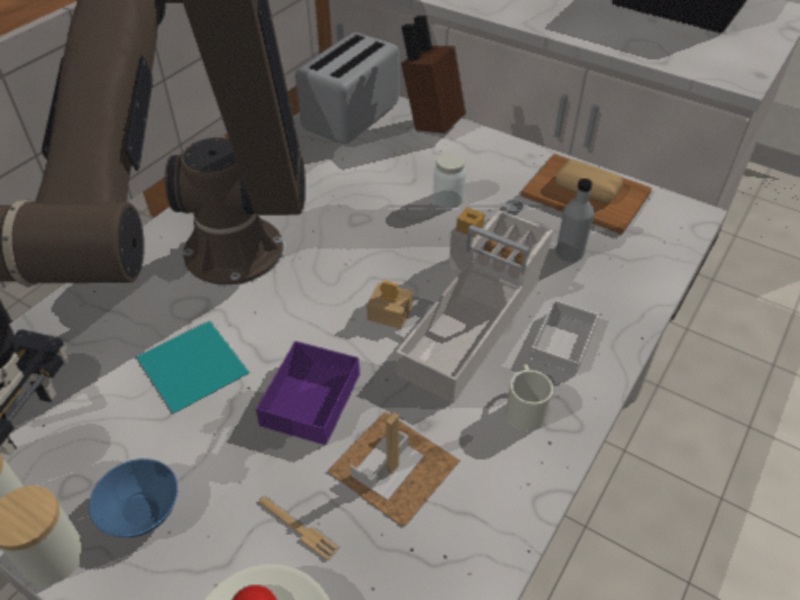

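View pics/side0b.png

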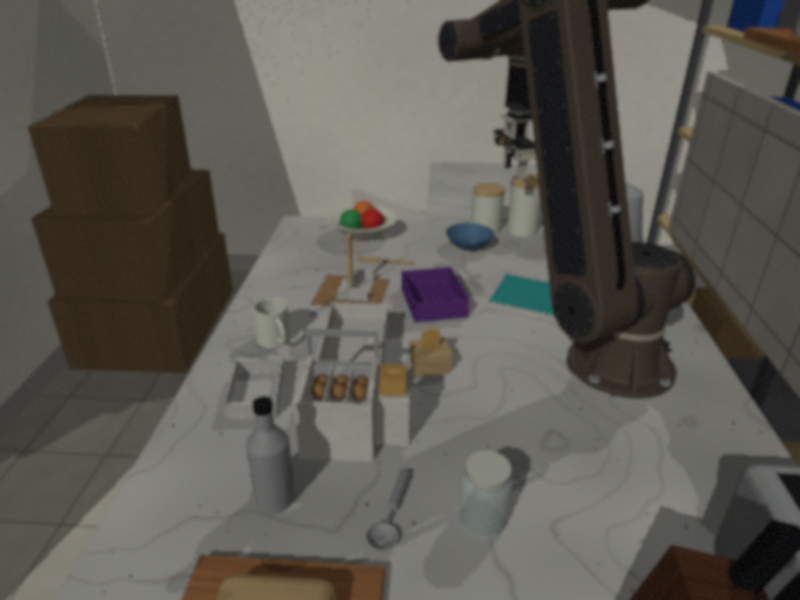

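The pictures show the dispenser with its trough towards -y at scene (470,310), the brass lock at (470,220), key block and key at (390,300), snack box at (310,390), scoop on the cork mat at (392,465), and the fork, mug and alubox nearby. Next I measure these with depth.

```bash
cat >> h.py <<'E'
def rect(W,m):
    p=W[m]; p=p[~np.isnan(p[:,0])]
    if len(p)<5: return None
    (c,s,a)=cv2.minAreaRect((p[:,:2]*1000).astype(np.float32))
    return np.round(c,1),np.round(s,1),round(a,1),len(p),np.round(np.median(p,0)*1000,1)
E
python3 - <<'E'
from h import *
for n in('scene','side'):
    c=pickle.load(open(n+'0.pkl','rb')); W=cloud(c); hsv=cv2.cvtColor(c['image'],cv2.COLOR_BGR2HSV)
    H,S,V=[hsv[...,i].astype(int) for i in range(3)]; z=W[...,2]
    print(n)
    reach=(np.hypot(W[...,0],W[...,1])<1.0)
    pur=(H>125)&(H<160)&(S>80)&reach
    print('purple top',rect(W,pur&(abs(z-.055)<.006)),'all',rect(W,pur))
    yb=(H>8)&(H<30)&(S>90)&reach
    nlab,lab,st,ce=cv2.connectedComponentsWithStats((yb&(z>-.02)).astype(np.uint8))
    for i in range(1,nlab):
        if st[i,4]>25:
            m=lab==i; zz=z[m]; zz=zz[~np.isnan(zz)]
            if len(zz)<10: continue
            p=np.median(c['image'][m],0)
            print(i,st[i],'xyz',np.round(np.nanmedian(W[m],0)*1000),'z',np.round(np.percentile(zz,[2,50,98])*1000),'bgr',p)
E
```

```text
scene
purple top (array([ 423.4, -249.4]), array([142.7, 182.4]), 14.1, 252, array([ 430.8, -281.6,   53.2])) all (array([ 328.2, -283.1]), array([346.1, 615.9]), 13.1, 2783, array([ 413.2, -245.1,    7.1]))
2 [ 258   30   39   55 1267] xyz [144. 667. 139.] z [ 30. 139. 222.] bgr [27. 35. 53.]
7 [ 334   99   75   50 1781] xyz [609. 621.  21.] z [ 6. 21. 72.] bgr [ 56.  85. 121.]
11 [292 133  18  17 188] xyz [489. 250. 146.] z [115. 146. 153.] bgr [ 56.   98.5 123.5]
13 [310 154   8   7  35] xyz [552. 241. 103.] z [ 92. 103. 112.] bgr [45. 60. 79.]
14 [321 158   7   7  34] xyz [590. 242. 103.] z [ 94. 103. 111.] bgr [47.5 69.  89. ]
16 [235 180  28  30 584] xyz [435.  16.  48.] z [ 8. 48. 94.] bgr [ 60.  82. 101.]
19 [  0 249  13  19  28] xyz [ 227. -660.  322.] z [ 62. 322. 329.] bgr [43.5 64.  75.5]
20 [ 211  264   82   72 2069] xyz [ 670. -298.    4.] z [ -2.   4. 156.] bgr [ 71. 100. 130.]
22 [   0  311   37   41 1191] xyz [ 269. -739.  146.] z [138. 146. 150.] bgr [ 94. 131. 158.]
23 [166 319  49  39 297] xyz [ 591. -478.    5.] z [ 0.  5. 10.] bgr [ 90. 125. 152.]
side
purple to
[... 602 characters left out ...]
bgr [ 57.  82. 105.]
47 [236 179  12  14 104] xyz [ 574. -294.    2.] z [-2.  2.  5.] bgr [ 57.  82. 105.]
51 [263 210  25  30 563] xyz [425.  56.  47.] z [ 6. 47. 94.] bgr [ 64.  93. 112.]
64 [242 233  18  20 332] xyz [492. 281. 144.] z [  1. 144. 150.] bgr [ 54.  95. 120.]
65 [200 240   9  15 100] xyz [628. 258. 100.] z [ 91. 100. 108.] bgr [44.  67.  89.5]
66 [212 241  10  15 112] xyz [591. 259. 100.] z [ 88. 100. 108.] bgr [45. 68. 90.]
67 [226 241   9  15 109] xyz [553. 256.  99.] z [ 88.  99. 109.] bgr [45. 68. 90.]
69 [ 404  350   86   34 1605] xyz [130. 689. 213.] z [149. 213. 224.] bgr [18. 28. 46.]
70 [ 117  355  129   29 3102] xyz [620. 600.  20.] z [16. 20. 71.] bgr [42. 67. 96.]
```

Run:
```python
from h import *
c=pickle.load(open('scene0.pkl','rb')); im=c['image']
a=cv2.resize(im[115:215,225:365],(784,560),interpolation=cv2.INTER_CUBIC); cv2.imwrite('pics/s1.png',a)
```

```text
(no output)
```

View pics/s1.png

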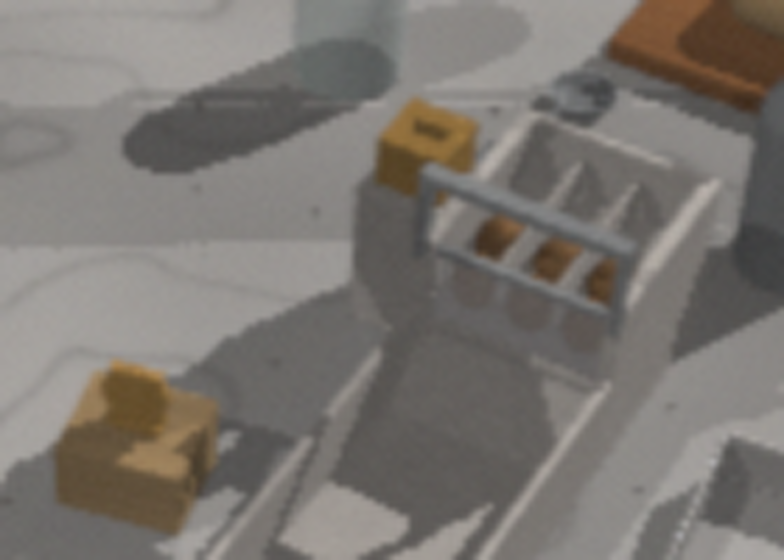

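Run:
```python
from h import *
for n in('scene','side'):
    c=pickle.load(open(n+'0.pkl','rb')); W=cloud(c); hsv=cv2.cvtColor(c['image'],cv2.COLOR_BGR2HSV)
    H,S,V=[hsv[...,i].astype(int) for i in range(3)]; X,Y,z=W[...,0],W[...,1],W[...,2]
    br=(H>8)&(H<30)&(S>90); K=np.ones((2,2),np.uint8)
    print(n,'lock',rect(W,br&(abs(z-.149)<.005)&(Y>.2)&(Y<.33)&(X<.53)))
    print(' blocktop',rect(W,br&(abs(z-.05)<.004)&(abs(X-.43)<.08)&(abs(Y-.03)<.08)))
    print(' bow',rect(W,br&(z>.057)&(abs(X-.43)<.08)&(abs(Y-.03)<.08)))
    print(' mat',rect(W,br&(abs(z-.004)<.006)&(abs(X-.67)<.16)&(Y>-.45)&(Y<-.17)))
    print(' handle',rect(W,(S>70)&(z>.05)&(abs(X-.67)<.1)&(Y>-.4)&(Y<-.2)),' top',rect(W,(z>.145)&(abs(X-.67)<.1)&(Y>-.4)&(Y<-.2)))
    sc=(z>.008)&(z<.045)&(abs(X-.66)<.09)&(abs(Y+.30)<.09); print(' scoop low',rect(W,sc))
    rim=(abs(z-.075)<.004)&(S<60)&(X>.45)&(X<.75)&(Y>-.12)&(Y<.17)
    print(' rim',rect(W,rim))
    rim=(abs(z-.130)<.004)&(S<60)&(X>.45)&(X<.75)&(Y>.1)&(Y<.4)
    print(' hop',rect(W,rim))
    # frame top
    print(' frame',rect(W,(abs(z-.184)<.006)&(X>.45)&(X<.75)&(Y>.1)&(Y<.3)))
    print(' alubox',rect(W,(abs(z-.04)<.005)&(X>.65)&(X<.85)&(Y>-.02)&(Y<.25)))
    print(' mug',rect(W,(abs(z-.088)<.006)&(X>.65)&(X<.9)&(Y>-.2)&(Y<.0)))
    print(' flask',rect(W,(z>.1)&(z<.215)&(X>.62)&(X<.9)&(Y>.2)&(Y<.5)))
```

```text
scene lock (array([490.7, 258.4]), array([47.6, 50.8]), 3.9, 106, array([491. , 254.9, 148.1]))
 blocktop (array([426.8,  28.5]), array([79.1, 75.5]), 18.7, 228, array([436.2,  20.1,  49.5]))
 bow (array([437.6,  29.2]), array([63.7, 29.6]), 26.6, 103, array([427.2,  28.3,  79.3]))
 mat (array([ 643.4, -286.5]), array([168.8, 179.5]), 85.0, 1803, array([ 681.2, -295.1,    3.3]))
 handle (array([ 648.4, -293.7]), array([28. , 12.8]), 84.7, 217, array([ 651.4, -299.9,  124.4]))  top (array([ 648.2, -292.4]), array([26.6, 11.9]), 85.4, 70, array([ 649.9, -295.9,  161.9]))
 scoop low (array([ 650.3, -289.3]), array([152.7, 160.9]), 86.7, 452, array([ 639.2, -309.1,   13.9]))
 rim (array([594.7,  32.5]), array([137.2, 277.3]), 1.2, 302, array([601. , -18.3,  74.1]))
 hop (array([606.8, 291.1]), array([171.5, 213.9]), 0.3, 197, array([604.8, 290.3, 128.9]))
 frame (array([590.5, 188.3]), array([135.5,  21.5]), 1.8, 163, array([592.3, 187.6, 183.8]))
 alubox (array([747.7, 114.9]), array([179.8, 272.1]), 1.1, 225, array([761.4, 111.1,  38.6]))
 mug (array([796.4, -48. ]), array([76.2, 82.8]
[... 673 characters left out ...]
 22, array([ 645.8, -281.6,  160.6]))
 scoop low (array([ 648.3, -289.6]), array([124.1, 106.4]), 87.3, 190, array([ 624.5, -278.8,   24.4]))
 rim (array([595.1,  26.6]), array([134.8, 258.7]), 1.2, 145, array([591.8,  -8.9,  73.5]))
 hop (array([589.6, 266.6]), array([134.7, 145.8]), 1.4, 322, array([589.2, 293.1, 128.4]))
 frame (array([591.7, 192. ]), array([132.5,  17.6]), 1.5, 184, array([590.6, 195.5, 183.7]))
 alubox (array([747.2, 112.4]), array([185.1, 261.9]), 0.6, 185, array([786.8,  99.2,  38. ]))
 mug (array([796.8, -43.7]), array([78.5, 80.4]), 56.6, 81, array([792.2, -34.6,  85.9]))
 flask (array([652.1, 333.6]), array([273.2,  64.4]), 78.0, 1304, array([661.4, 441.3, 130.5]))
```

Run:
```python
from h import *
c=cap('wrist','w0'); s=r.get_state(); o=-c['t']@c['R']
from scipy.spatial.transform import Rotation as Ro
T=Ro.from_euler('xyz',s['eef_rot'],degrees=True).as_matrix()
print(o,c['fx'],'cam in tool',T.T@(o-s['tcp_pos']),'axis in tool',T.T@c['R'][2],'xaxis',T.T@c['R'][0], T)
```

```text
[ 0.12720487 -0.66737138  0.38340504] 333.7406108161977 cam in tool [ 0.07558116 -0.00032376 -0.13852734] axis in tool [-0.28120569  0.0010588   0.95964694] xaxis [-1.40503331e-04  9.99999335e-01 -1.14449382e-03] [[-9.55411738e-01 -2.95276486e-01 -4.56426554e-04]
 [-2.95276818e-01  9.55411109e-01  1.10140926e-03]
 [ 1.10854744e-04  1.18707152e-03 -9.99999289e-01]]
```

step_arm --increments '[{"tx": 14,"ty": 30,"tz": 3,"az": 8.5},{"tx": 14,"ty": 30,"tz": 3,"az": 8.5},{"tx": 14,"ty": 30,"tz": 3,"az": 8.5},{"tx": 14,"ty": 30,"tz": 3,"az": 8.5},{"tx": 14,"ty": 30,"tz": 3,"az": 8.5},{"tx": 14,"ty": 30,"tz": 3,"az": 8.5},{"tx": 14,"ty": 30,"tz": 3,"az": 8.5},{"tx": 14,"ty": 30,"tz": 3,"az": 8.5},{"tx": 14,"ty": 30,"tz": 3,"az": 8.5},{"tx": 14,"ty": 30,"tz": 3,"az": 8.5},{"tx": 14,"ty": 30,"tz": 3,"az": 8.5},{"tx": 14,"ty": 30,"tz": 3,"az": 8.5}]'

```text
$.increments[0]: bad value
```

step_arm --increments '[{"tx": 6,"ty": 32,"az": 8.5,"claw": 0.0},{"tx": 6,"ty": 32,"az": 8.5},{"tx": 6,"ty": 32,"az": 8.5},{"tx": 6,"ty": 32,"az": 8.5},{"tx": 6,"ty": 32,"az": 8.5},{"tx": 6,"ty": 32,"az": 8.5},{"tx": 6,"ty": 32,"az": 8.5},{"tx": 6,"ty": 32,"az": 8.5},{"tx": 6,"ty": 32,"az": 8.5},{"tx": 6,"ty": 32,"az": 8.5},{"tx": 0},{"tx": 0}]'

```text
$.increments[0]: bad value
```

Run:
```python
from h import *
c=cap('wrist'); pickle.dump(c,open('w1.pkl','wb')); s=r.get_state(); print(s['tcp_pos'],s['eef_rot'],s['joints'],s['time_s'])
cv2.imwrite('pics/w1.png',c['image'])
W=cloud(c); hsv=cv2.cvtColor(c['image'],cv2.COLOR_BGR2HSV)
H,S,V=[hsv[...,i].astype(int) for i in range(3)]; z=W[...,2]
br=(H>8)&(H<30)&(S>90)&(abs(W[...,0]-.43)<.08)&(abs(W[...,1]-.03)<.08)
print(np.nanpercentile(z[br],[1,10,50,90,99]))
print(rect(W,br&(z>.093)&(z<.1))); print(rect(W,br&(z>.06)&(z<.1))); print(rect(W,br&(abs(z-.05)<.004)))
```

```text
[ 0.1991941 -0.6446568  0.2450019] [ 1.79942893e+02 -6.13375035e-03 -1.62828875e+02] [-5.63202587e+01  2.05745528e+01  6.54827392e-01 -1.10011427e-02
 -7.01367709e+01 -1.65048764e+01] 0.2
nan
None
None
None
  return np.nanmean(a, axis, out=out, keepdims=keepdims)
```

View pics/w1.png

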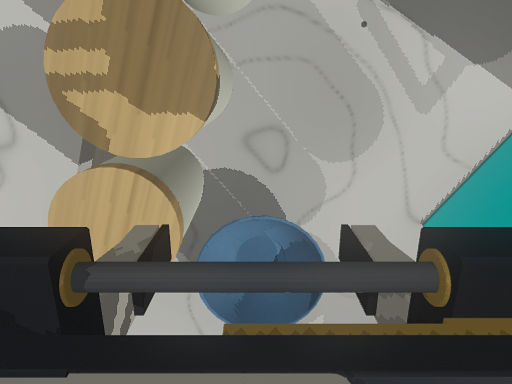

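Nothing moved, since the rows were refused, so this view still shows the jars and bowl near the start. The rows probably need every field.

step_arm --increments '[{"tx": 14,"ty": 30,"tz": 3,"ax": 0,"ay": 0,"az": 8.5,"claw": 1},{"tx": 14,"ty": 30,"tz": 3,"ax": 0,"ay": 0,"az": 8.5,"claw": 1},{"tx": 14,"ty": 30,"tz": 3,"ax": 0,"ay": 0,"az": 8.5,"claw": 1},{"tx": 14,"ty": 30,"tz": 3,"ax": 0,"ay": 0,"az": 8.5,"claw": 1},{"tx": 14,"ty": 30,"tz": 3,"ax": 0,"ay": 0,"az": 8.5,"claw": 1},{"tx": 14,"ty": 30,"tz": 3,"ax": 0,"ay": 0,"az": 8.5,"claw": 1},{"tx": 14,"ty": 30,"tz": 3,"ax": 0,"ay": 0,"az": 8.5,"claw": 1},{"tx": 14,"ty": 30,"tz": 3,"ax": 0,"ay": 0,"az": 8.5,"claw": 1},{"tx": 14,"ty": 30,"tz": 3,"ax": 0,"ay": 0,"az": 8.5,"claw": 1},{"tx": 14,"ty": 30,"tz": 3,"ax": 0,"ay": 0,"az": 8.5,"claw": 1},{"tx": 14,"ty": 30,"tz": 3,"ax": 0,"ay": 0,"az": 8.5,"claw": 1},{"tx": 14,"ty": 30,"tz": 3,"ax": 0,"ay": 0,"az": 8.5,"claw": 1}]'

```text
time_s: 1.4
tcp_pos: [0.3676, -0.2836, 0.2818]
eef_rot: [-180.0, -0.0, -60.5]
contact_force: [0.5, -0.8, 0.0]
gripper_width: 0.0875
```

step_arm --increments '[{"tx": 6,"ty": 32,"tz": 0,"ax": 0,"ay": 0,"az": 8.5,"claw": 0},{"tx": 6,"ty": 32,"tz": 0,"ax": 0,"ay": 0,"az": 8.5,"claw": 0},{"tx": 6,"ty": 32,"tz": 0,"ax": 0,"ay": 0,"az": 8.5,"claw": 0},{"tx": 6,"ty": 32,"tz": 0,"ax": 0,"ay": 0,"az": 8.5,"claw": 0},{"tx": 6,"ty": 32,"tz": 0,"ax": 0,"ay": 0,"az": 8.5,"claw": 0},{"tx": 6,"ty": 32,"tz": 0,"ax": 0,"ay": 0,"az": 8.5,"claw": 0},{"tx": 6,"ty": 32,"tz": 0,"ax": 0,"ay": 0,"az": 8.5,"claw": 0},{"tx": 6,"ty": 32,"tz": 0,"ax": 0,"ay": 0,"az": 8.5,"claw": 0},{"tx": 6,"ty": 32,"tz": 0,"ax": 0,"ay": 0,"az": 8.5,"claw": 0},{"tx": 6,"ty": 32,"tz": 0,"ax": 0,"ay": 0,"az": 8.5,"claw": 0},{"tx": 0,"ty": 0,"tz": 0,"ax": 0,"ay": 0,"az": 0,"claw": 0},{"tx": 0,"ty": 0,"tz": 0,"ax": 0,"ay": 0,"az": 0,"claw": 0}]'

```text
time_s: 2.6
tcp_pos: [0.4271, 0.0357, 0.2814]
eef_rot: [-180.0, 0.0, 24.2]
contact_force: [-0.1, -0.1, -0.2]
gripper_width: 0.0441
```

```bash
cat > key.py <<'E'
from h import *
c=cap('wrist'); pickle.dump(c,open('w1.pkl','wb')); s=r.get_state(); print(s['tcp_pos'],s['eef_rot'],s['joints'],s['time_s'])
cv2.imwrite('pics/w2.png',c['image'])
W=cloud(c); hsv=cv2.cvtColor(c['image'],cv2.COLOR_BGR2HSV)
H,S,V=[hsv[...,i].astype(int) for i in range(3)]; z=W[...,2]
br=(H>8)&(H<30)&(S>90)&(abs(W[...,0]-.43)<.08)&(abs(W[...,1]-.03)<.08)
print(np.nanpercentile(z[br],[1,10,50,90,99]))
print(rect(W,br&(z>.093)&(z<.1))); print(rect(W,br&(z>.06)&(z<.1))); print(rect(W,br&(abs(z-.05)<.004)))
E
python3 key.py
```

```text
[0.42704251 0.03507043 0.2814089 ] [1.79999436e+02 2.96991374e-02 2.41444102e+01] [ 3.12835307e+01 -5.01824198e+00 -2.48963869e+01 -3.32943044e-03
 -7.01513941e+01  8.28620110e+01] 2.65
[0.02913059 0.04899442 0.34735782 0.35638688 0.35757376]
(array([426.9,  32.2]), array([33.8,  8.8]), 13.4, 286, array([427.8,  32.5,  95.5]))
(array([428.9,  32.8]), array([38. ,  8.9]), 13.5, 380, array([430.3,  33.7,  95.1]))
(array([427.1,  32.2]), array([79.7, 69.2]), 13.4, 3737, array([430.8,  34.7,  49.5]))
```

View pics/w2.png

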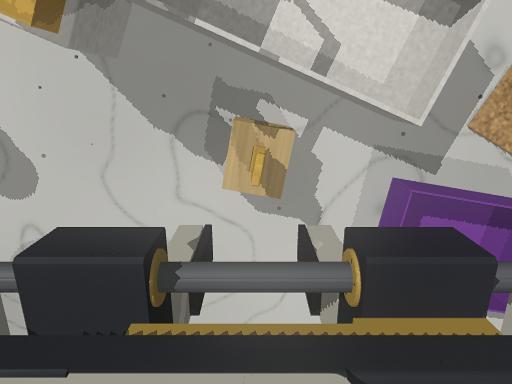

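The wrist view shows the key upright in the block at (258,165). The measured centre is (427,32), top z 96 mm, yaw 13.4°, and block and key agree. Descending to grasp.

step_arm --increments '[{"tx": 0,"ty": -1.5,"tz": -30,"ax": 0,"ay": 0,"az": -5.4,"claw": 0},{"tx": 0,"ty": -1.4,"tz": -40,"ax": 0,"ay": 0,"az": -5.4,"claw": 0},{"tx": 0,"ty": 0,"tz": -40,"ax": 0,"ay": 0,"az": 0,"claw": 0},{"tx": 0,"ty": 0,"tz": -40,"ax": 0,"ay": 0,"az": 0,"claw": 0},{"tx": 0,"ty": 0,"tz": -30,"ax": 0,"ay": 0,"az": 0,"claw": 0},{"tx": 0,"ty": 0,"tz": -15,"ax": 0,"ay": 0,"az": 0,"claw": 0},{"tx": 0,"ty": 0,"tz": -8,"ax": 0,"ay": 0,"az": 0,"claw": 0},{"tx": 0,"ty": 0,"tz": 0,"ax": 0,"ay": 0,"az": 0,"claw": -0.4},{"tx": 0,"ty": 0,"tz": 0,"ax": 0,"ay": 0,"az": 0,"claw": -1},{"tx": 0,"ty": 0,"tz": 0,"ax": 0,"ay": 0,"az": 0,"claw": -1},{"tx": 0,"ty": 0,"tz": 0,"ax": 0,"ay": 0,"az": 0,"claw": -1},{"tx": 0,"ty": 0,"tz": 0,"ax": 0,"ay": 0,"az": 0,"claw": -1}]' --newtons 40

```text
time_s: 3.85
tcp_pos: [0.4276, 0.0324, 0.0792]
eef_rot: [-180.0, -0.1, 13.4]
contact_force: [0.2, -0.5, 0.4]
gripper_width: 0.0094
```

Run:
```python
from h import *
s=r.get_state(); print(s)
```

```text
{'time_s': 3.85, 'joints': array([ 3.09028476e+01,  8.23136656e+00, -4.19368864e+01,  4.43860603e-03,
       -3.97528479e+01,  7.24752425e+01]), 'qd': array([ 0.10363091,  0.22539746, -0.15157299, -0.06158879,  0.02817349,
        0.08300651]), 'joint_torque': array([-3.44356382e-02, -3.18551159e+01,  2.00972700e+01,  4.71436590e+00,
        8.52730963e-02, -1.10067693e-03]), 'tcp_pos': array([0.42764944, 0.03241819, 0.07915942]), 'eef_rot': array([-1.79978953e+02, -7.60931882e-02,  1.33814866e+01]), 'contact_force': array([ 0.23021003, -0.48566953,  0.3713177 ]), 'moment': array([-0.10108945,  0.15897909, -0.01253575]), 'gripper_width': 0.009396979765454535}
```

step_arm --increments '[{"tx": 0,"ty": 0,"tz": 10,"ax": 0,"ay": 0,"az": 0,"claw": -1},{"tx": 0,"ty": 0,"tz": 25,"ax": 0,"ay": 0,"az": 0,"claw": -1},{"tx": 0,"ty": 0,"tz": 40,"ax": 0,"ay": 0,"az": 0,"claw": -1},{"tx": 0,"ty": 0,"tz": 45,"ax": 0,"ay": 0,"az": 0,"claw": -1},{"tx": 2,"ty": 20,"tz": 40,"ax": 0,"ay": 0,"az": -2,"claw": -1},{"tx": 2,"ty": 35,"tz": 30,"ax": 0,"ay": 0,"az": -2,"claw": -1},{"tx": 2,"ty": 40,"tz": 20,"ax": 0,"ay": 0,"az": -2,"claw": -1},{"tx": 2,"ty": 40,"tz": 20,"ax": 0,"ay": 0,"az": -2,"claw": -1},{"tx": 2,"ty": 40,"tz": 10,"ax": 0,"ay": 0,"az": -2,"claw": -1},{"tx": 2,"ty": 35,"tz": 10,"ax": 0,"ay": 0,"az": -2,"claw": -1},{"tx": 0,"ty": 16,"tz": 0,"ax": 0,"ay": 0,"az": 0,"claw": -1},{"tx": 0,"ty": 0,"tz": 0,"ax": 0,"ay": 0,"az": 0,"claw": -1}]'

```text
time_s: 5.05
tcp_pos: [0.4389, 0.2597, 0.3286]
eef_rot: [180.0, 0.0, 1.5]
contact_force: [-0.0, 0.3, -1.4]
gripper_width: 0.0087
```

```bash
cat > lock.py <<'E'
from h import *
import sys
c=cap('wrist'); s=r.get_state(); print(s['tcp_pos'],s['eef_rot'],s['joints'],s['time_s'])
W=cloud(c); hsv=cv2.cvtColor(c['image'],cv2.COLOR_BGR2HSV)
H,S,V=[hsv[...,i].astype(int) for i in range(3)]; z=W[...,2]
br=(H>8)&(H<30)&(S>60)&(abs(W[...,0]-.49)<.05)&(abs(W[...,1]-.26)<.05)&(abs(z-.149)<.006)
print('locktop',rect(W,br))
X,Y=W[...,0],W[...,1]
reg=(abs(X-.49)<.018)&(abs(Y-.26)<.018)&(z<.2)
hole=reg&((z<.142)|(V<0.6*np.median(V[br])))
print('hole',rect(W,hole))
# hole by rays on plane z=.149
v,u=np.nonzero(hole)
P=np.array([ray(c,a,b,.149)[:2]*1000 for a,b in zip(u,v)],np.float32)
if len(P)>4: print(cv2.minAreaRect(P),P.mean(0))
vv,uu=np.nonzero(br); y0,y1,x0,x1=vv.min()-15,vv.max()+15,uu.min()-15,uu.max()+15
print(y0,y1,x0,x1)
k=cv2.resize(c['image'][max(y0,0):y1,max(x0,0):x1],None,fx=5,fy=5,interpolation=2)
a=np.zeros((600,800,3),np.uint8); i=cv2.resize(c['image'],(448,336)); a[:336,:448]=i
k=k[:600,:350]; a[:k.shape[0],450:450+k.shape[1]]=k
cv2.imwrite('pics/'+sys.argv[1]+'.png',a)
E
python3 lock.py l1
```

```text
[0.43876866 0.25842936 0.32834237] [1.79958072e+02 5.32769493e-02 1.48244000e+00] [ 5.26126862e+01  2.13868114e+00 -1.19112638e+01 -1.56311157e-02
 -7.60161339e+01  3.88735593e+01] 5.1
locktop (array([491.4, 260.8]), array([45.2, 46.1]), 1.5, 2228, array([492.1, 261.1, 148.5]))
hole (array([490.8, 260.8]), array([21.2,  8.1]), 1.3, 215, array([490. , 260.7, 115.8]))
((491.9374694824219, 260.7397766113281), (21.07547950744629, 7.5493998527526855), 1.516950249671936) [492.02463 260.7449 ]
75 154 215 295
```

View pics/l1.png

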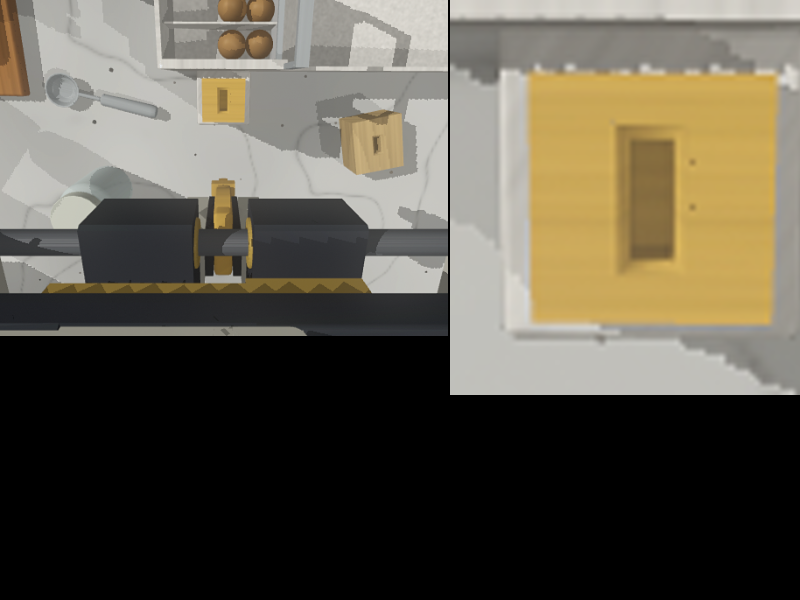

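Lock centre (491.4, 260.8) with yaw 1.5°, top and slot agreeing. At least four walnuts are visible in the hopper's left lanes. Moving above the slot.

step_arm --increments '[{"tx": 18,"ty": 1,"tz": 0,"ax": 0,"ay": 0,"az": 0,"claw": -1},{"tx": 20,"ty": 1.3,"tz": 0,"ax": 0,"ay": 0,"az": 0,"claw": -1},{"tx": 14.9,"ty": 0,"tz": -20,"ax": 0,"ay": 0,"az": 0,"claw": -1},{"tx": 0,"ty": 0,"tz": -40,"ax": 0,"ay": 0,"az": 0,"claw": -1},{"tx": 0,"ty": 0,"tz": -34,"ax": 0,"ay": 0,"az": 0,"claw": -1},{"tx": 0,"ty": 0,"tz": -16,"ax": 0,"ay": 0,"az": 0,"claw": -1},{"tx": 0,"ty": 0,"tz": 0,"ax": 0,"ay": 0,"az": 0,"claw": -1},{"tx": 0,"ty": 0,"tz": 0,"ax": 0,"ay": 0,"az": 0,"claw": -1}]'

```text
time_s: 5.9
tcp_pos: [0.4925, 0.2596, 0.2194]
eef_rot: [180.0, -0.0, 1.4]
contact_force: [-0.1, 0.3, -0.0]
gripper_width: 0.0087
```

Run:
```python
from h import *
for n in('scene','side'):
    c=cap(n); s=r.get_state(); print(s['tcp_pos'],s['eef_rot'],s['contact_force'])
    u,v=map(int,proj(c,(.4915,.2608,.17)))
    cv2.imwrite(f'pics/k_{n}.png',cv2.resize(c['image'][v-30:v+30,u-40:u+40],(400,300),interpolation=2))
cv2.imwrite('pics/k.png',np.hstack([cv2.imread(f'pics/k_{n}.png') for n in('scene','side')]))
```

```text
[0.4928096  0.26020897 0.22005495] [-1.79950631e+02 -8.82241721e-02  1.36504494e+00] [ 0.93863986 -0.86032832 -0.11132587]
[0.49288861 0.26052113 0.22029575] [-1.79916829e+02 -1.15015472e-01  1.37072532e+00] [0.05878066 0.63202404 0.31209254]
```

View pics/k.png

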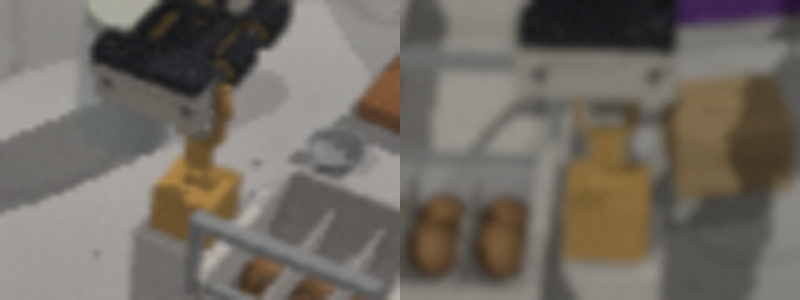

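The key hangs just above the slot, centred in both views. Inserting.

step_arm --increments '[{"tx": -0.5,"ty": 0.5,"tz": 0,"ax": 0,"ay": 0,"az": 0,"claw": -1},{"tx": 0,"ty": 0,"tz": -6,"ax": 0,"ay": 0,"az": 0,"claw": -1},{"tx": 0,"ty": 0,"tz": -6,"ax": 0,"ay": 0,"az": 0,"claw": -1},{"tx": 0,"ty": 0,"tz": -6,"ax": 0,"ay": 0,"az": 0,"claw": -1},{"tx": 0,"ty": 0,"tz": 0,"ax": 0,"ay": 0,"az": 0,"claw": -1}]'

```text
time_s: 6.5
tcp_pos: [0.4913, 0.2607, 0.1993]
eef_rot: [179.9, 0.1, 1.4]
contact_force: [0.4, -0.8, -0.4]
gripper_width: 0.0088
```

step_arm --increments '[{"tx": 0,"ty": 0,"tz": -6,"ax": 0,"ay": 0,"az": 0,"claw": -1},{"tx": 0,"ty": 0,"tz": -6,"ax": 0,"ay": 0,"az": 0,"claw": -1},{"tx": 0,"ty": 0,"tz": -5,"ax": 0,"ay": 0,"az": 0,"claw": -1},{"tx": 0,"ty": 0,"tz": -4,"ax": 0,"ay": 0,"az": 0,"claw": -1},{"tx": 0,"ty": 0,"tz": 0,"ax": 0,"ay": 0,"az": 0,"claw": -1},{"tx": 0,"ty": 0,"tz": 0,"ax": 0,"ay": 0,"az": 0,"claw": -1},{"tx": 0,"ty": 0,"tz": 0,"ax": 0,"ay": 0,"az": 0,"claw": -1}]'

```text
time_s: 7.2
tcp_pos: [0.4919, 0.2611, 0.1798]
eef_rot: [-180.0, -0.0, 1.4]
contact_force: [0.4, -0.2, -0.8]
gripper_width: 0.0086
```

step_arm --increments '[{"tx": 0,"ty": 0,"tz": -2,"ax": 0,"ay": 0,"az": 0,"claw": -1},{"tx": 0,"ty": 0,"tz": 0,"ax": 0,"ay": 0,"az": 0,"claw": -1},{"tx": 0,"ty": 0,"tz": 0,"ax": 0,"ay": 0,"az": -8,"claw": -1},{"tx": 0,"ty": 0,"tz": 0,"ax": 0,"ay": 0,"az": -8,"claw": -1},{"tx": 0,"ty": 0,"tz": 0,"ax": 0,"ay": 0,"az": -8,"claw": -1},{"tx": 0,"ty": 0,"tz": 0,"ax": 0,"ay": 0,"az": -8,"claw": -1},{"tx": 0,"ty": 0,"tz": 0,"ax": 0,"ay": 0,"az": -8,"claw": -1},{"tx": 0,"ty": 0,"tz": 0,"ax": 0,"ay": 0,"az": -8,"claw": -1},{"tx": 0,"ty": 0,"tz": 0,"ax": 0,"ay": 0,"az": -8,"claw": -1},{"tx": 0,"ty": 0,"tz": 0,"ax": 0,"ay": 0,"az": -8,"claw": -1},{"tx": 0,"ty": 0,"tz": 0,"ax": 0,"ay": 0,"az": -8,"claw": -1},{"tx": 0,"ty": 0,"tz": 0,"ax": 0,"ay": 0,"az": -5,"claw": -1}]'

```text
time_s: 8.4
tcp_pos: [0.4916, 0.2604, 0.1781]
eef_rot: [180.0, -0.0, -75.9]
contact_force: [-2.5, -2.5, 4.9]
gripper_width: 0.0088
```

Run:
```python
from h import *
s=r.get_state(); print(s['tcp_pos'],s['eef_rot'],s['contact_force'],s['moment'],s['joints'])
```

```text
[0.49156275 0.26039846 0.17814068] [ 1.79982585e+02 -4.70819445e-02 -7.59201340e+01] [-2.51563275 -2.4929041   4.8700526 ] [-0.95325235  1.05730346  0.09307763] [ 4.81011168e+01  1.25905364e+01 -1.98739384e+01  3.46864906e-02
 -5.75763066e+01 -3.40398664e+01]
```

step_arm --increments '[{"tx": 0,"ty": 0,"tz": 0,"ax": 0,"ay": 0,"az": -3,"claw": -1},{"tx": 0,"ty": 0,"tz": 0,"ax": 0,"ay": 0,"az": 0,"claw": -1},{"tx": 0,"ty": 0,"tz": 0,"ax": 0,"ay": 0,"az": 0,"claw": -1},{"tx": 0,"ty": 0,"tz": 0,"ax": 0,"ay": 0,"az": 0,"claw": -1},{"tx": 0,"ty": 0,"tz": 0,"ax": 0,"ay": 0,"az": 0,"claw": -1},{"tx": 0,"ty": 0,"tz": 0,"ax": 0,"ay": 0,"az": 0,"claw": -1},{"tx": 0,"ty": 0,"tz": 0,"ax": 0,"ay": 0,"az": 0,"claw": -1},{"tx": 0,"ty": 0,"tz": 0,"ax": 0,"ay": 0,"az": 0,"claw": -1},{"tx": 0,"ty": 0,"tz": 0,"ax": 0,"ay": 0,"az": 0,"claw": -1},{"tx": 0,"ty": 0,"tz": 0,"ax": 0,"ay": 0,"az": 0,"claw": -1},{"tx": 0,"ty": 0,"tz": 0,"ax": 0,"ay": 0,"az": 0,"claw": -1},{"tx": 0,"ty": 0,"tz": 0,"ax": 0,"ay": 0,"az": 0,"claw": -1}]'

```text
time_s: 9.6
tcp_pos: [0.4915, 0.2604, 0.1781]
eef_rot: [180.0, -0.0, -78.6]
contact_force: [-2.2, -2.8, 5.3]
gripper_width: 0.0089
```

step_arm --increments '[{"tx": 0,"ty": 0,"tz": 0,"ax": 0,"ay": 0,"az": 0,"claw": -1},{"tx": 0,"ty": 0,"tz": 0,"ax": 0,"ay": 0,"az": 0,"claw": -1},{"tx": 0,"ty": 0,"tz": 0,"ax": 0,"ay": 0,"az": 0,"claw": -1},{"tx": 0,"ty": 0,"tz": 0,"ax": 0,"ay": 0,"az": 0,"claw": -1},{"tx": 0,"ty": 0,"tz": 0,"ax": 0,"ay": 0,"az": 0,"claw": -1},{"tx": 0,"ty": 0,"tz": 0,"ax": 0,"ay": 0,"az": 0,"claw": -1},{"tx": 0,"ty": 0,"tz": 0,"ax": 0,"ay": 0,"az": 0,"claw": -1},{"tx": 0,"ty": 0,"tz": 0,"ax": 0,"ay": 0,"az": 0,"claw": -1},{"tx": 0,"ty": 0,"tz": 0,"ax": 0,"ay": 0,"az": 0,"claw": -1},{"tx": 0,"ty": 0,"tz": 0,"ax": 0,"ay": 0,"az": 0,"claw": -1}]'

```text
time_s: 10.6
tcp_pos: [0.4915, 0.2604, 0.1781]
eef_rot: [180.0, -0.0, -78.6]
contact_force: [-1.8, -2.4, 4.9]
gripper_width: 0.0087
```

Run:
```python
from h import *
o=[]
for n,p,w in(('scene',(.59,.15,.06),(110,82)),('side',(.59,.22,.1),(60,45))):
    c=cap(n); u,v=map(int,proj(c,p)); a=w[0]//2;b=w[1]//2
    o.append(cv2.resize(c['image'][v-b:v+b,u-a:u+a],(400,300),interpolation=2))
s=r.get_state(); print(s['tcp_pos'],s['eef_rot'],s['contact_force'],s['moment'])
cv2.imwrite('pics/n1.png',np.hstack(o))
```

```text
[0.49155573 0.26044032 0.17814886] [ 1.79986373e+02 -4.05424427e-02 -7.86200541e+01] [-1.34493552 -2.49733798  5.43267619] [-0.99083254  0.99613726  0.02509724]
```

View pics/n1.png

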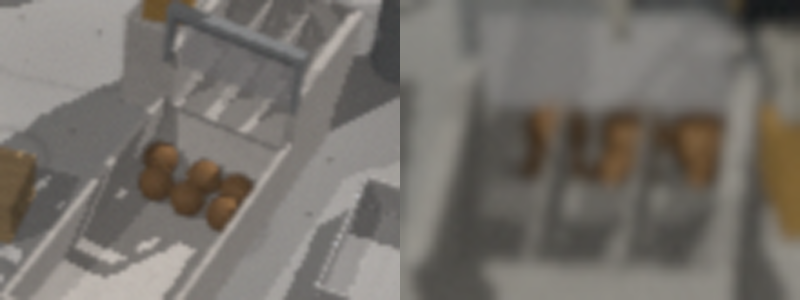

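All six walnuts are in the trough and the hopper is empty. Turning back, with slight overshoot to take up the play.

step_arm --increments '[{"tx": 0,"ty": 0,"tz": 0,"ax": 0,"ay": 0,"az": 8,"claw": -1},{"tx": 0,"ty": 0,"tz": 0,"ax": 0,"ay": 0,"az": 8,"claw": -1},{"tx": 0,"ty": 0,"tz": 0,"ax": 0,"ay": 0,"az": 8,"claw": -1},{"tx": 0,"ty": 0,"tz": 0,"ax": 0,"ay": 0,"az": 8,"claw": -1},{"tx": 0,"ty": 0,"tz": 0,"ax": 0,"ay": 0,"az": 8,"claw": -1},{"tx": 0,"ty": 0,"tz": 0,"ax": 0,"ay": 0,"az": 8,"claw": -1},{"tx": 0,"ty": 0,"tz": 0,"ax": 0,"ay": 0,"az": 8,"claw": -1},{"tx": 0,"ty": 0,"tz": 0,"ax": 0,"ay": 0,"az": 8,"claw": -1},{"tx": 0,"ty": 0,"tz": 0,"ax": 0,"ay": 0,"az": 8,"claw": -1},{"tx": 0,"ty": 0,"tz": 0,"ax": 0,"ay": 0,"az": 8,"claw": -1},{"tx": 0,"ty": 0,"tz": 0,"ax": 0,"ay": 0,"az": 4,"claw": -1},{"tx": 0,"ty": 0,"tz": 0,"ax": 0,"ay": 0,"az": 0,"claw": -1}]'

```text
time_s: 11.9
tcp_pos: [0.4917, 0.2609, 0.1781]
eef_rot: [180.0, -0.0, 5.4]
contact_force: [-2.0, -1.3, 5.8]
gripper_width: 0.009
```

Run:
```python
from h import *
s=r.get_state(); print(s['tcp_pos'],s['eef_rot'],s['contact_force'],s['moment'])
```

```text
[0.49173034 0.26088965 0.17814557] [ 1.79999761e+02 -2.05262113e-02  5.43826915e+00] [-1.98772342 -1.34401288  5.75037158] [-0.59429228  0.97555853  0.03150088]
```

step_arm --increments '[{"tx": 0,"ty": 0,"tz": 0,"ax": 0,"ay": 0,"az": 3,"claw": -1},{"tx": 0,"ty": 0,"tz": 0,"ax": 0,"ay": 0,"az": 0,"claw": -1},{"tx": 0,"ty": 0,"tz": 0,"ax": 0,"ay": 0,"az": 0,"claw": -1},{"tx": 0,"ty": 0,"tz": 0,"ax": 0,"ay": 0,"az": 0,"claw": -1},{"tx": 0,"ty": 0,"tz": 0,"ax": 0,"ay": 0,"az": -5,"claw": -1},{"tx": 0,"ty": 0,"tz": 5,"ax": 0,"ay": 0,"az": 0,"claw": -1},{"tx": 0,"ty": 0,"tz": 10,"ax": 0,"ay": 0,"az": 0,"claw": -1},{"tx": 0,"ty": 0,"tz": 15,"ax": 0,"ay": 0,"az": 0,"claw": -1},{"tx": 0,"ty": 0,"tz": 30,"ax": 0,"ay": 0,"az": 0,"claw": -1},{"tx": -15,"ty": 0,"tz": 40,"ax": 0,"ay": 0,"az": 0,"claw": -1},{"tx": -30,"ty": 0,"tz": 40,"ax": 0,"ay": 0,"az": 0,"claw": -1},{"tx": 0,"ty": 0,"tz": 0,"ax": 0,"ay": 0,"az": 0,"claw": -1}]'

```text
time_s: 13.1
tcp_pos: [0.4468, 0.2621, 0.3248]
eef_rot: [-179.6, -0.5, 3.5]
contact_force: [0.2, 1.0, -0.2]
gripper_width: 0.0088
```

```bash
python3 lock.py l2
python3 - <<'E'
from h import *
# key in hand, side view & wrist
c=cap('wrist'); W=cloud(c); s=r.get_state(); print(s['tcp_pos'],s['eef_rot'],s['gripper_width'])
hsv=cv2.cvtColor(c['image'],cv2.COLOR_BGR2HSV); H,S=hsv[...,0],hsv[...,1]
tp=s['tcp_pos']
m=(H>8)&(H<30)&(S>90)&(abs(W[...,0]-tp[0])<.03)&(abs(W[...,1]-tp[1])<.03)&(W[...,2]<tp[2]+.03)&(W[...,2]>tp[2]-.07)
print(rect(W,m),np.nanpercentile(W[...,2][m],[1,50,99]) if m.any() else '')
for k in np.arange(-.03,.03,.01):
    print(round(k,3),rect(W,m&(abs(W[...,2]-tp[2]-k)<.005)))
E
```

```text
[0.44665647 0.26188768 0.32179025] [-179.70148267   -0.2969007     3.52032216] [ 5.21457287e+01  2.87033486e+00 -1.19916073e+01  2.64126432e-02
 -7.47178063e+01  4.13684987e+01] 13.15
locktop (array([491.7, 260.8]), array([46.2, 46. ]), 1.3, 2245, array([492.6, 260.6, 148.5]))
hole (array([490.7, 260.7]), array([21.1,  8.2]), 2.4, 206, array([489.7, 260.5, 115.8]))
((492.09521484375, 260.9726257324219), (22.116748809814453, 7.502394199371338), 3.5825319290161133) [492.55185 260.98395]
84 165 221 301
[0.44644782 0.26142556 0.31954169] [-1.79827636e+02 -1.34190423e-01  3.48130874e+00] 0.009144747583538542
(array([448.6, 262.2]), array([37.4, 13.3]), 2.8, 1708, array([461.2, 262.3, 335.2])) [0.2715638  0.3351561  0.33925959]
-0.03 (array([463. , 262.7]), array([ 0.8, 12.8]), 4.7, 48, array([463. , 263. , 293.1]))
-0.02 (array([459.1, 262.7]), array([ 8.8, 13.2]), 4.1, 254, array([462.3, 263.1, 298.1]))
-0.01 (array([463.7, 263.3]), array([5.5, 8.8]), 9.6, 30, array([465.9, 263.5, 312.4]))
0.0 (array([461.8, 263. ]), array([11. ,  9.8]), 5.9, 184, array([466.4, 263.2, 320.7]))
0.01 (array([463.5, 262.7]), array([5.6, 9. ]), 2.4, 301, array([463.6, 262.9, 329. ]))
0.02 (array([446.7, 261.7]), array([33.7,  8.9]), 3.9, 871, array([455.2, 261.7, 337.8]))
```

Lock is home again (1.3°), hole clear, key held straight. Returning it to the block.

step_arm --increments '[{"tx": -3,"ty": -33,"tz": 0,"ax": 0,"ay": 0,"az": 1.7,"claw": -1},{"tx": -3,"ty": -38,"tz": -10,"ax": 0,"ay": 0,"az": 1.7,"claw": -1},{"tx": -3,"ty": -40,"tz": -20,"ax": 0,"ay": 0,"az": 1.7,"claw": -1},{"tx": -3,"ty": -40,"tz": -25,"ax": 0,"ay": 0,"az": 1.7,"claw": -1},{"tx": -3,"ty": -40,"tz": -25,"ax": 0,"ay": 0,"az": 1.6,"claw": -1},{"tx": -3,"ty": -25,"tz": -35,"ax": 0,"ay": 0,"az": 1.5,"claw": -1},{"tx": -1.5,"ty": -13.4,"tz": -40,"ax": 0,"ay": 0,"az": 0,"claw": -1},{"tx": 0,"ty": 0,"tz": -35,"ax": 0,"ay": 0,"az": 0,"claw": -1},{"tx": 0,"ty": 0,"tz": -15,"ax": 0,"ay": 0,"az": 0,"claw": -1},{"tx": 0,"ty": 0,"tz": 0,"ax": 0,"ay": 0,"az": 0,"claw": -1},{"tx": 0,"ty": 0,"tz": 0,"ax": 0,"ay": 0,"az": 0,"claw": -1}]'

```text
time_s: 14.3
tcp_pos: [0.4272, 0.0314, 0.1124]
eef_rot: [180.0, 0.1, 13.3]
contact_force: [0.4, 0.4, 0.4]
gripper_width: 0.0086
```

Run:
```python
from h import *
c=cap('wrist'); W=cloud(c); s=r.get_state(); print(s['tcp_pos'],s['eef_rot'],s['gripper_width'])
hsv=cv2.cvtColor(c['image'],cv2.COLOR_BGR2HSV); H,S=hsv[...,0],hsv[...,1]
tp=s['tcp_pos']
m=(H>8)&(H<30)&(S>90)&(abs(W[...,0]-tp[0])<.03)&(abs(W[...,1]-tp[1])<.03)&(W[...,2]<tp[2]+.03)&(W[...,2]>tp[2]-.07)
print('bow top',rect(W,m&(abs(W[...,2]-tp[2]-.018)<.005)))
b=(H>8)&(H<30)&(S>90)&(abs(W[...,2]-.05)<.004)&(abs(W[...,0]-.43)<.08); print('block',rect(W,b))
```

```text
[0.4276501  0.03171242 0.11298649] [1.79985514e+02 4.03345907e-03 1.33013905e+01] 0.008827216372307146
bow top (array([427.9,  28.5]), array([33.7, 14.5]), 12.6, 849, array([434.7,  31.4, 128.5]))
block (array([441.7,  35.7]), array([50.3, 69.7]), 13.6, 7239, array([444.8,  39.8,  49.5]))
```

step_arm --increments '[{"tx": -0.7,"ty": 0.4,"tz": -3,"ax": 0,"ay": 0,"az": 0,"claw": -1},{"tx": 0,"ty": 0,"tz": -6,"ax": 0,"ay": 0,"az": 0,"claw": -1},{"tx": 0,"ty": 0,"tz": -6,"ax": 0,"ay": 0,"az": 0,"claw": -1},{"tx": 0,"ty": 0,"tz": -6,"ax": 0,"ay": 0,"az": 0,"claw": -1},{"tx": 0,"ty": 0,"tz": -6,"ax": 0,"ay": 0,"az": 0,"claw": -1},{"tx": 0,"ty": 0,"tz": -4,"ax": 0,"ay": 0,"az": 0,"claw": -1},{"tx": 0,"ty": 0,"tz": -2,"ax": 0,"ay": 0,"az": 0,"claw": -1},{"tx": 0,"ty": 0,"tz": 0,"ax": 0,"ay": 0,"az": 0,"claw": -1}]'

```text
time_s: 15.15
tcp_pos: [0.4265, 0.032, 0.0794]
eef_rot: [180.0, 0.0, 13.3]
contact_force: [-0.5, 0.7, -1.3]
gripper_width: 0.0087
```

step_arm --increments '[{"tx": 0,"ty": 0,"tz": -1.5,"ax": 0,"ay": 0,"az": 0,"claw": -1},{"tx": 0,"ty": 0,"tz": 0,"ax": 0,"ay": 0,"az": 0,"claw": -1},{"tx": 0,"ty": 0,"tz": 0,"ax": 0,"ay": 0,"az": 0,"claw": 0},{"tx": 0,"ty": 0,"tz": 0,"ax": 0,"ay": 0,"az": 0,"claw": 0},{"tx": 0,"ty": 0,"tz": 0,"ax": 0,"ay": 0,"az": 0,"claw": 0},{"tx": 0,"ty": 0,"tz": 25,"ax": 0,"ay": 0,"az": 0,"claw": 0},{"tx": 0,"ty": 0,"tz": 45,"ax": 0,"ay": 0,"az": 0,"claw": 0},{"tx": 0,"ty": 0,"tz": 45,"ax": 0,"ay": 0,"az": 0,"claw": 0},{"tx": 0,"ty": 0,"tz": 45,"ax": 0,"ay": 0,"az": 0,"claw": 0},{"tx": 0,"ty": 0,"tz": 45,"ax": 0,"ay": 0,"az": 0,"claw": 0},{"tx": 10,"ty": 0,"tz": 40,"ax": 0,"ay": 0,"az": -4,"claw": 0},{"tx": 0,"ty": 0,"tz": 0,"ax": 0,"ay": 0,"az": 0,"claw": 0}]'

```text
time_s: 16.35
tcp_pos: [0.4395, 0.0326, 0.3287]
eef_rot: [-179.9, -0.5, 9.2]
contact_force: [-0.6, 0.6, -1.6]
gripper_width: 0.0438
```

```bash
python3 key.py
python3 - <<'E'
from h import *
c=cap('scene'); pickle.dump(c,open('scene1.pkl','wb')); W=cloud(c); hsv=cv2.cvtColor(c['image'],cv2.COLOR_BGR2HSV)
H,S,V=[hsv[...,i].astype(int) for i in range(3)]; X,Y,z=W[...,0],W[...,1],W[...,2]
br=(H>8)&(H<30)&(S>90)
print(' mat',rect(W,br&(abs(z-.004)<.006)&(abs(X-.67)<.16)&(Y>-.45)&(Y<-.17)))
print(' handle',rect(W,(S>70)&(z>.05)&(abs(X-.67)<.15)&(Y>-.4)&(Y<-.2)),' top',rect(W,(z>.150)&(abs(X-.67)<.15)&(Y>-.4)&(Y<-.2)))
print('purple top',rect(W,(H>125)&(H<160)&(S>80)&(abs(z-.055)<.006)&(X>.2)))
u,v=map(int,proj(c,(.65,-.29,.05)))
cv2.imwrite('pics/sc.png',cv2.resize(c['image'][v-48:v+48,u-64:u+64],(768,576),interpolation=2)); print(u,v)
E
```

```text
[0.43793401 0.03249258 0.32553231] [-179.91901012   -0.28517651    9.24366312] [ 3.01647451e+01 -5.38568189e+00 -1.95269138e+01  2.70339632e-02
 -7.55634739e+01  6.90724473e+01] 16.4
[0.03131326 0.04908001 0.39908158 0.40401362 0.40513506]
(array([426.,  32.]), array([33.6,  8.8]), 13.8, 222, array([426.8,  32.1,  95.6]))
(array([427.9,  32.5]), array([37.4,  9. ]), 13.3, 276, array([429.8,  32.7,  95.3]))
(array([427.1,  32.4]), array([79.8, 69.1]), 13.4, 2903, array([431.3,  34.1,  49.6]))
 mat (array([ 643. , -286.7]), array([168.6, 179. ]), 84.6, 1810, array([ 681.5, -294.8,    3.3]))
 handle (array([ 648.2, -292.8]), array([27.4, 12.2]), 85.0, 214, array([ 651.2, -299.6,  124.9]))  top (array([ 648.1, -293.3]), array([26.3, 11.9]), 84.1, 60, array([ 649.2, -296.3,  164.5]))
purple top (array([ 423.5, -250.1]), array([141.8, 183.5]), 14.4, 244, array([ 435.6, -287.3,   53.3]))
252 290
```

View pics/sc.png

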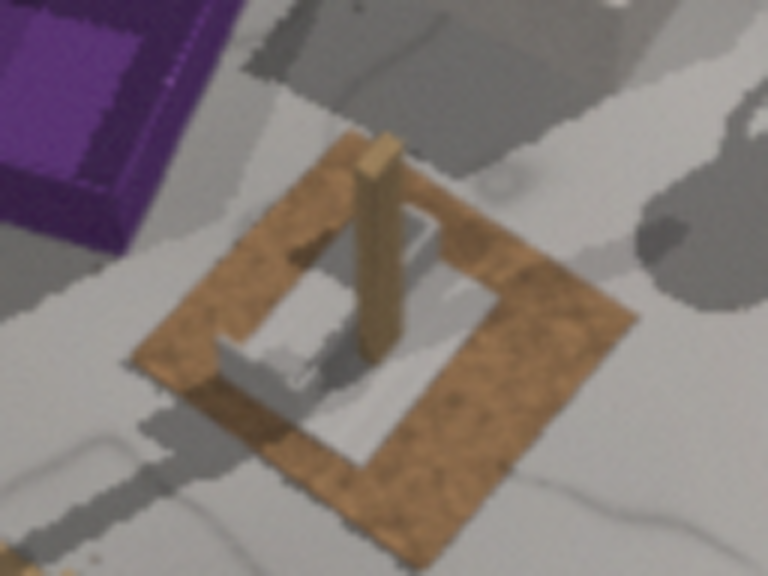

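The key is seated (top 95.6 mm, centre within 1 mm). In the picture the scoop's heel is lower right (+x world) and its lip points to about -x (yaw ~175°). Now the walnuts and trough floor.

```bash
cat >> h.py <<'E'
D0=np.array([.5922,.1927]); A=np.radians(1.4)
def disp(X,Y):
    dx,dy=X-D0[0],Y-D0[1]; return dx*np.cos(A)+dy*np.sin(A),-dx*np.sin(A)+dy*np.cos(A)
def nuts(c):
    """visible walnuts: brown blobs' surface points -> sphere centres along camera ray"""
    W=cloud(c); hsv=cv2.cvtColor(c['image'],cv2.COLOR_BGR2HSV); H,S,V=[hsv[...,i].astype(int) for i in range(3)]
    dx,dy=disp(W[...,0],W[...,1]); z=W[...,2]
    m=(H>3)&(H<22)&(S>80)&(abs(dx)<.075)&(dy>-.3)&(dy<.14)&(z<.13)
    P=W[m]; o=-c['t']@c['R']; out=[]
    # mean-shift-free: sphere votes = surface + inward normal from local plane fit
    N=[]
    from scipy.spatial import cKDTree
    T=cKDTree(P)
    for p in P:
        q=P[T.query_ball_point(p,.008)]
        if len(q)<6: continue
        n=np.linalg.svd(q-q.mean(0))[2][2]; n*=np.sign(n@(o-p)); N.append(p-.017*n)
    N=np.array(N)
    while len(N)>8:
        T=cKDTree(N); k=[len(x) for x in T.query_ball_point(N,.007)]; i=int(np.argmax(k))
        if k[i]<8: break
        ctr=np.median(N[T.query_ball_point(N[i],.007)],0); out.append((*np.round(np.array([*disp(*ctr[:2]),ctr[2]])*1000),k[i]))
        N=N[np.linalg.norm(N-ctr,axis=1)>.020]
    return out
E
python3 - <<'E'
from h import *
c=pickle.load(open('scene1.pkl','rb'))
for n in nuts(c): print(n)
W=cloud(c); hsv=cv2.cvtColor(c['image'],cv2.COLOR_BGR2HSV); dx,dy=disp(W[...,0],W[...,1])
for y in range(-290,10,20):
    m=(abs(dx)<.04)&(abs(dy*1000-y)<6)&(hsv[...,1]<60)&(W[...,2]<.07); print(y,round(float(np.nanmedian(W[...,2][m]))*1000,1) if m.any() and 0 else np.round(np.nanmedian(W[...,2][m])*1000,1) if m.any() else None,m.sum())
# trough rims at z=.075
m=(abs(W[...,2]-.0745)<.003)&(hsv[...,1]<60)&(abs(dx)<.09)&(dy>-.27)&(dy<-.05)
print(rect(W,m)); 
for lo,hi in((-.27,-.2),(-.2,-.12),(-.12,-.05)):
    k=m&(dy>lo)&(dy<hi); print(lo,np.round(np.percentile(dx[k&(dx<0)]*1000,[5,50,95]),1),np.round(np.percentile(dx[k&(dx>0)]*1000,[5,50,95]),1))
E
```

```text
(np.float64(-34.0), np.float64(-72.0), np.float64(32.0), 40)
(np.float64(-1.0), np.float64(-76.0), np.float64(32.0), 28)
(np.float64(-2.0), np.float64(-43.0), np.float64(30.0), 23)
(np.float64(-45.0), np.float64(-42.0), np.float64(32.0), 22)
(np.float64(28.0), np.float64(-39.0), np.float64(31.0), 18)
(np.float64(36.0), np.float64(-73.0), np.float64(34.0), 15)
-290 34.0 209
-270 None 0
-250 28.7 70
-230 27.1 62
-210 26.0 71
-190 24.3 65
-170 23.0 64
-150 21.9 63
-130 19.9 57
-110 18.5 59
-90 17.7 61
-70 15.7 13
-50 12.0 3
-30 22.1 25
-10 38.3 110
(array([595.1,  32.2]), array([136.5, 218.7]), 0.9, 152, array([655.4,  15.1,  74.3]))
-0.27 [-68.8 -65.8 -62.8] [60.6 63.1 65.6]
-0.2 [-68.8 -65.7 -62.6] [60.5 63.5 65.5]
-0.12 [-68.4 -66.1 -62.7] [60.8 63.7 66.4]
```

step_arm --increments '[{"tx": 16,"ty": -25,"tz": 0,"ax": 0,"ay": 0,"az": -8,"claw": 0},{"tx": 16,"ty": -25,"tz": 0,"ax": 0,"ay": 0,"az": -8,"claw": 0},{"tx": 16,"ty": -25,"tz": 0,"ax": 0,"ay": 0,"az": -8,"claw": 0},{"tx": 16,"ty": -25,"tz": 0,"ax": 0,"ay": 0,"az": -8,"claw": 0},{"tx": 16,"ty": -25,"tz": 0,"ax": 0,"ay": 0,"az": -8,"claw": 0},{"tx": 16,"ty": -25,"tz": 0,"ax": 0,"ay": 0,"az": -8,"claw": 0},{"tx": 16,"ty": -25,"tz": 0,"ax": 0,"ay": 0,"az": -8,"claw": 0},{"tx": 16,"ty": -25,"tz": 0,"ax": 0,"ay": 0,"az": -8,"claw": 0},{"tx": 16,"ty": -25,"tz": 0,"ax": 0,"ay": 0,"az": -8,"claw": 0},{"tx": 16,"ty": -25,"tz": 0,"ax": 0,"ay": 0,"az": -8,"claw": 0},{"tx": 16,"ty": -25,"tz": 0,"ax": 0,"ay": 0,"az": -8,"claw": 0},{"tx": 16,"ty": -25,"tz": 0,"ax": 0,"ay": 0,"az": -8,"claw": 0}]'

```text
time_s: 17.65
tcp_pos: [0.6284, -0.2688, 0.3207]
eef_rot: [179.8, 0.1, -87.0]
contact_force: [-0.4, 1.1, 0.8]
gripper_width: 0.0432
```

step_arm --increments '[{"tx": 18,"ty": -22,"tz": 0,"ax": 0,"ay": 0,"az": -8.5,"claw": 0},{"tx": 0,"ty": 0,"tz": 0,"ax": 0,"ay": 0,"az": 0,"claw": 0},{"tx": 0,"ty": 0,"tz": 0,"ax": 0,"ay": 0,"az": 0,"claw": 0}]'

```text
time_s: 17.95
tcp_pos: [0.646, -0.2902, 0.3202]
eef_rot: [179.8, 0.0, -95.2]
contact_force: [0.1, 1.8, -0.1]
gripper_width: 0.0435
```

```bash
cat > scoop.py <<'E'
from h import *
import sys
c=cap('wrist',sys.argv[1]); s=r.get_state(); print(s['tcp_pos'],s['eef_rot'],s['joints'],s['time_s'])
W=cloud(c); hsv=cv2.cvtColor(c['image'],cv2.COLOR_BGR2HSV)
H,S,V=[hsv[...,i].astype(int) for i in range(3)]; X,Y,z=W[...,0],W[...,1],W[...,2]
n=(abs(X-.65)<.12)&(abs(Y+.29)<.12)
print('handle top',rect(W,n&(abs(z-.166)<.005)&(S>60)),'all',rect(W,n&(z>.06)&(z<.172)&(S>60)))
print('plate',rect(W,n&(z>.0045)&(z<.012)&(S<60)),'walls',rect(W,n&(abs(z-.038)<.003)))
print('mat',rect(W,n&(abs(z-.004)<.004)&(S>80)))
E
python3 scoop.py w3
```

```text
[ 0.64592843 -0.28967701  0.32112481] [ 1.79829282e+02  3.32357841e-02 -9.51409577e+01] [-8.44679551e+00  2.19935539e+01  1.25109894e+01 -2.36472932e-02
 -8.06897864e+01  3.30974807e+00] 18.0
handle top (array([ 649.1, -292.2]), array([23.8, 11.5]), 87.3, 328, array([ 649. , -292.4,  165.8])) all (array([ 649.1, -292.2]), array([23.8, 11.5]), 87.3, 511, array([ 648.8, -299. ,  165.2]))
plate (array([ 636.4, -272.8]), array([148.8,  87.6]), 87.4, 4010, array([ 631.5, -298. ,    6.2])) walls (array([ 624.9, -290. ]), array([112.3,  58.7]), 87.3, 401, array([ 638.9, -297.8,   37.5]))
mat (array([ 646., -284.]), array([167.4, 179. ]), 84.8, 10275, array([ 668.7, -290.6,    3.6]))
```

View pics/w3.png

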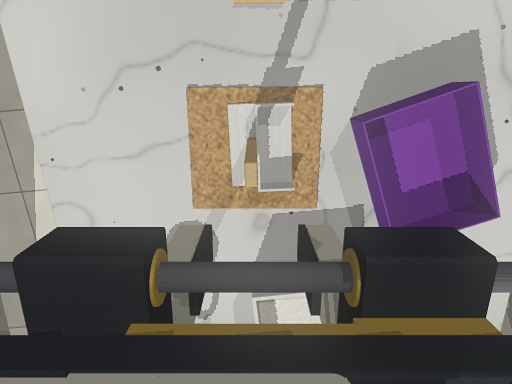

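Scoop handle at (649,-292), yaw 177.3°, pan towards the box (image right); mat centre (646,-284). Grasping.

step_arm --increments '[{"tx": 3.2,"ty": -2.5,"tz": -10,"ax": 0,"ay": 0,"az": 2.4,"claw": 0},{"tx": 0,"ty": 0,"tz": -40,"ax": 0,"ay": 0,"az": 0,"claw": 0},{"tx": 0,"ty": 0,"tz": -40,"ax": 0,"ay": 0,"az": 0,"claw": 0},{"tx": 0,"ty": 0,"tz": -40,"ax": 0,"ay": 0,"az": 0,"claw": 0},{"tx": 0,"ty": 0,"tz": -25,"ax": 0,"ay": 0,"az": 0,"claw": 0},{"tx": 0,"ty": 0,"tz": -12,"ax": 0,"ay": 0,"az": 0,"claw": 0},{"tx": 0,"ty": 0,"tz": 0,"ax": 0,"ay": 0,"az": 0,"claw": 0},{"tx": 0,"ty": 0,"tz": 0,"ax": 0,"ay": 0,"az": 0,"claw": -1},{"tx": 0,"ty": 0,"tz": 0,"ax": 0,"ay": 0,"az": 0,"claw": -1},{"tx": 0,"ty": 0,"tz": 0,"ax": 0,"ay": 0,"az": 0,"claw": -1},{"tx": 0,"ty": 0,"tz": 0,"ax": 0,"ay": 0,"az": 0,"claw": -1},{"tx": 0,"ty": 0,"tz": 0,"ax": 0,"ay": 0,"az": 0,"claw": -1}]' --newtons 60

```text
time_s: 19.2
tcp_pos: [0.6498, -0.2926, 0.1566]
eef_rot: [-180.0, -0.0, -92.8]
contact_force: [-1.0, 0.2, 2.8]
gripper_width: 0.0114
```

step_arm --increments '[{"tx": 0,"ty": 0,"tz": 10,"ax": 0,"ay": 0,"az": 0,"claw": -1},{"tx": 0,"ty": 0,"tz": 35,"ax": 0,"ay": 0,"az": 0,"claw": -1},{"tx": -5,"ty": 30,"tz": 40,"ax": 0,"ay": 0,"az": -8.5,"claw": -1},{"tx": -5,"ty": 30,"tz": 30,"ax": 0,"ay": 0,"az": -8.5,"claw": -1},{"tx": -5,"ty": 30,"tz": 15,"ax": 0,"ay": 0,"az": -8.5,"claw": -1},{"tx": -5,"ty": 30,"tz": 0,"ax": 0,"ay": 0,"az": -8.5,"claw": -1},{"tx": -5,"ty": 30,"tz": 0,"ax": 0,"ay": 0,"az": -8.5,"claw": -1},{"tx": -5,"ty": 30,"tz": 0,"ax": 0,"ay": 0,"az": -8.5,"claw": -1},{"tx": -6,"ty": 30,"tz": 0,"ax": 0,"ay": 0,"az": -8.5,"claw": -1},{"tx": -6,"ty": 30,"tz": 0,"ax": 0,"ay": 0,"az": -8.5,"claw": -1},{"tx": -6,"ty": 31,"tz": 0,"ax": 0,"ay": 0,"az": -8.5,"claw": -1},{"tx": -6,"ty": 30,"tz": 0,"ax": 0,"ay": 0,"az": -8.5,"claw": -1}]'

```text
time_s: 20.4
tcp_pos: [0.5952, 0.0096, 0.2864]
eef_rot: [180.0, 0.0, -178.2]
contact_force: [0.4, 0.8, -1.4]
gripper_width: 0.0118
```

step_arm --increments '[{"tx": 0,"ty": 0,"tz": 0,"ax": 0,"ay": 0,"az": -0.9,"claw": -1},{"tx": 0,"ty": 0,"tz": 0,"ax": 0,"ay": 0,"az": 0,"claw": -1}]'

```text
time_s: 20.6
tcp_pos: [0.5956, 0.009, 0.2865]
eef_rot: [180.0, 0.0, -178.6]
contact_force: [0.1, 0.1, -2.6]
gripper_width: 0.0119
```

```bash
cat > tr.py <<'E'
from h import *
import sys
o=[]
for n in ('scene','wrist','side'):
    c=cap(n); pickle.dump(c,open(f'{n}2.pkl','wb'))
    if n=='wrist': o.append(cv2.resize(c['image'],(400,300)))
    else:
        u,v=map(int,proj(c,(.592,.06,.06))); a,b=(60,45) if n=='side' else (88,66); u=max(u,a); v=max(v,b)
        o.append(cv2.resize(c['image'][v-b:v+b,u-a:u+a],(400,300),interpolation=2))
    W=cloud(c); hsv=cv2.cvtColor(c['image'],cv2.COLOR_BGR2HSV); dx,dy=disp(W[...,0],W[...,1])
    m=(abs(W[...,2]-.0745)<.003)&(hsv[...,1]<60)&(abs(dx)<.09)&(dy>-.28)&(dy<-.02)
    k=[np.round(np.percentile(dx[q]*1000,[5,50,95]),1) for q in (m&(dx<-.05),m&(dx>.05)) if q.any()]
    print(n,'rims',k)
    print([tuple(map(int,x)) for x in nuts(c)])
s=r.get_state(); print(s['tcp_pos'],s['eef_rot'],s['contact_force'],s['joints'],s['time_s'],s['gripper_width'])
print('TCP disp',np.round(np.array(disp(*s['tcp_pos'][:2]))*1000,1))
a=np.zeros((600,800,3),np.uint8); a[:300,:400]=o[0]; a[:300,400:]=o[1]; a[300:,:400]=o[2]
cv2.imwrite('pics/'+sys.argv[1]+'.png',a)
E
python3 tr.py t1
```

```text
scene rims [array([-69. , -65.7, -63. ]), array([60.2, 63.5, 66.1])]
[(35, -75, 35, 27), (33, -44, 30, 18)]
wrist rims [array([-65.4, -63.4, -61.4]), array([62.8, 65. , 68.2])]
[(-44, -40, 31, 665), (-31, -72, 33, 664), (3, -41, 31, 628), (3, -74, 33, 613), (37, -41, 31, 605), (41, -74, 33, 584)]
side rims [array([-68.3, -66.1, -63.6]), array([60.2, 62.7, 65.1])]
[]
[0.59579162 0.00772642 0.28602599] [-1.79995871e+02 -7.42332135e-04 -1.78680168e+02] [ 0.50803076 -0.01074531 -1.61662872] [ 1.95230581e+01  1.17990991e+01 -6.11952499e+00  3.87838851e-03
 -7.20833710e+01 -1.08204419e+02] 20.75 0.01146510988644216
TCP disp [  -0.9 -185. ]
```

View pics/t1.png

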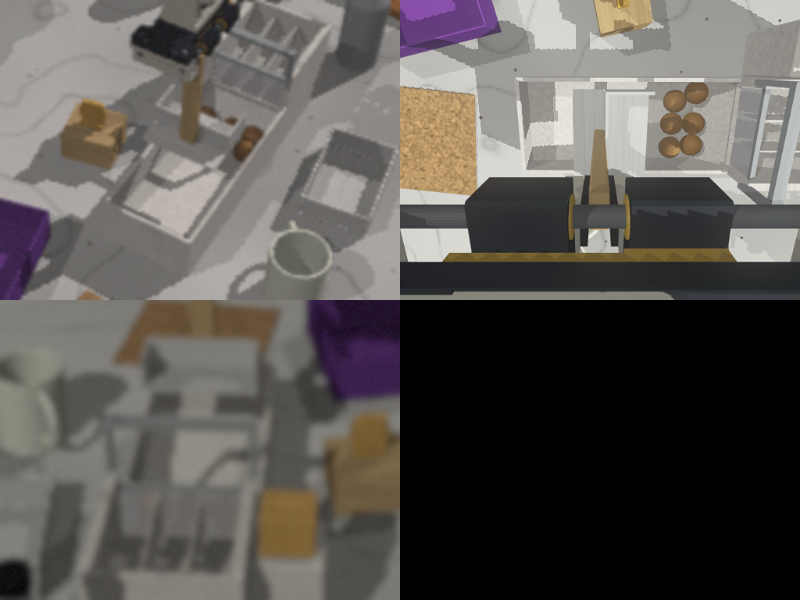

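Run:
```python
from h import *
for n in('wrist','scene','side'):
    c=pickle.load(open(n+'2.pkl','rb')); W=cloud(c); hsv=cv2.cvtColor(c['image'],cv2.COLOR_BGR2HSV); dx,dy=disp(W[...,0],W[...,1])
    z=W[...,2]; q=(abs(dx)<.08)&(dy<-.1)&(dy>-.24)
    D=np.dstack([dx,dy,z])
    print(n,'walltop',rect(D,q&(abs(z-.169)<.004)&(hsv[...,1]<70)),'plate',rect(D,q&(abs(z-.138)<.004)&(hsv[...,1]<70)))
    if n=='wrist':
        m=(abs(z-.0745)<.003)&(hsv[...,1]<60)&(abs(dx)<.09)&(dy>-.27)&(dy<-.02); print('rim',rect(D,m))
```

```text
wrist walltop (array([ -18.6, -154.7]), array([47.4, 74.8]), 89.3, 574, array([ -52.7, -175.4,  167.3])) plate (array([  -4.2, -172.2]), array([ 84.2, 103.1]), 90.0, 8563, array([ -11.4, -167.3,  135.8]))
rim (array([   1.4, -144.9]), array([250. , 134.5]), 89.8, 1932, array([ -62.3, -118.4,   74.6]))
scene walltop (array([  -2. , -163.7]), array([ 53.6, 112.6]), 89.9, 50, array([  15.7, -176.3,  167.3])) plate (array([  -2.3, -173.3]), array([114.6,  87.5]), 0.4, 352, array([   3.1, -190.2,  136.6]))
side walltop (array([  -2.4, -157.6]), array([ 46.2, 111.5]), 88.3, 39, array([ -13. , -174.1,  166.4])) plate (array([  -3. , -168.5]), array([109.8,  85.4]), 0.0, 226, array([  -3.3, -157.6,  135.3]))
```

step_arm --increments '[{"tx": 1,"ty": 0,"tz": -20,"ax": -2,"ay": 0,"az": 0,"claw": -1},{"tx": 0,"ty": 0,"tz": -30,"ax": -2,"ay": 0,"az": 0,"claw": -1},{"tx": 0,"ty": 0,"tz": -30,"ax": 0,"ay": 0,"az": 0,"claw": -1},{"tx": 0,"ty": 0,"tz": -20,"ax": 0,"ay": 0,"az": 0,"claw": -1},{"tx": 0,"ty": 0,"tz": -6,"ax": 0,"ay": 0,"az": 0,"claw": -1},{"tx": 0,"ty": 0,"tz": 0,"ax": 0,"ay": 0,"az": 0,"claw": -1},{"tx": 0,"ty": 0,"tz": 0,"ax": 0,"ay": 0,"az": 0,"claw": -1}]'

```text
time_s: 21.45
tcp_pos: [0.5973, 0.0079, 0.1805]
eef_rot: [-176.0, -0.0, -178.7]
contact_force: [-0.3, -0.1, -2.0]
gripper_width: 0.0116
```

step_arm --increments '[{"tx": 0,"ty": 0,"tz": -1.5,"ax": 0,"ay": 0,"az": 0,"claw": -1},{"tx": 0,"ty": 0,"tz": -1.5,"ax": 0,"ay": 0,"az": 0,"claw": -1},{"tx": 0,"ty": 0,"tz": 0,"ax": 0,"ay": 0,"az": 0,"claw": -1}]'

```text
time_s: 21.75
tcp_pos: [0.5972, 0.0083, 0.1779]
eef_rot: [-176.0, -0.0, -178.7]
contact_force: [-1.8, 2.1, 4.3]
gripper_width: 0.0115
```

Contact with the floor at TCP z 178. Pushing along the floor until the lip is under the back row.

step_arm --increments '[{"tx": -0.2,"ty": 10,"tz": -0.7,"ax": 0,"ay": 0,"az": 0,"claw": -1},{"tx": -0.3,"ty": 12,"tz": -0.8,"ax": 0,"ay": 0,"az": 0,"claw": -1},{"tx": -0.3,"ty": 12,"tz": -0.8,"ax": 0,"ay": 0,"az": 0,"claw": -1},{"tx": -0.3,"ty": 12,"tz": -0.9,"ax": 0,"ay": 0,"az": 0,"claw": -1},{"tx": -0.1,"ty": 6,"tz": -0.4,"ax": 0,"ay": 0,"az": 0,"claw": -1},{"tx": -0.1,"ty": 6,"tz": -0.4,"ax": 0,"ay": 0,"az": 0,"claw": -1},{"tx": -0.1,"ty": 6,"tz": -0.4,"ax": 0,"ay": 0,"az": 0,"claw": -1},{"tx": -0.1,"ty": 6,"tz": -0.4,"ax": 0,"ay": 0,"az": 0,"claw": -1},{"tx": -0.1,"ty": 6,"tz": -0.4,"ax": 0,"ay": 0,"az": 0,"claw": -1},{"tx": -0.1,"ty": 5,"tz": -0.4,"ax": 0,"ay": 0,"az": 0,"claw": -1},{"tx": -0.1,"ty": 4,"tz": -0.3,"ax": 0,"ay": 0,"az": 0,"claw": -1},{"tx": 0,"ty": 0,"tz": 0,"ax": 0,"ay": 0,"az": 0,"claw": -1}]'

```text
time_s: 22.95
tcp_pos: [0.5951, 0.0938, 0.1719]
eef_rot: [-176.0, -0.1, -178.7]
contact_force: [-2.2, -1.1, 9.7]
gripper_width: 0.0119
```

```bash
python3 tr.py t2
```

```text
scene rims [array([-69. , -65.8, -62.4]), array([60.6, 63. , 66.1])]
[(34, -71, 36, 21), (-35, -73, 37, 19), (-1, -96, 100, 18), (21, -43, 32, 17), (1, -98, 62, 15), (1, -73, 35, 14), (-11, -41, 30, 13)]
wrist rims [array([-65.8, -63.6, -61.2]), array([62. , 62.7, 63. ])]
[(-29, -71, 36, 1318), (-44, -40, 31, 1307), (-9, -41, 31, 1258), (4, -76, 36, 1210), (25, -41, 31, 1158), (38, -72, 36, 644), (7, -103, 123, 141), (7, -104, 96, 90), (7, -106, 69, 67), (7, -109, 42, 50)]
side rims [array([-68.3, -66.2, -63.7]), array([60.1, 62.7, 65.4])]
[(1, -114, 90, 19), (2, -117, 67, 12)]
[0.59508557 0.09373609 0.17191326] [-1.75982379e+02 -4.43610937e-02 -1.78675861e+02] [-2.69285042 -2.5706372  10.09104653] [  29.68904069   17.44279551  -15.80311216    4.10992764  -58.76966873
 -120.55675433] 23.1 0.011462105550125279
TCP disp [  0.5 -99. ]
```

View pics/t2.png

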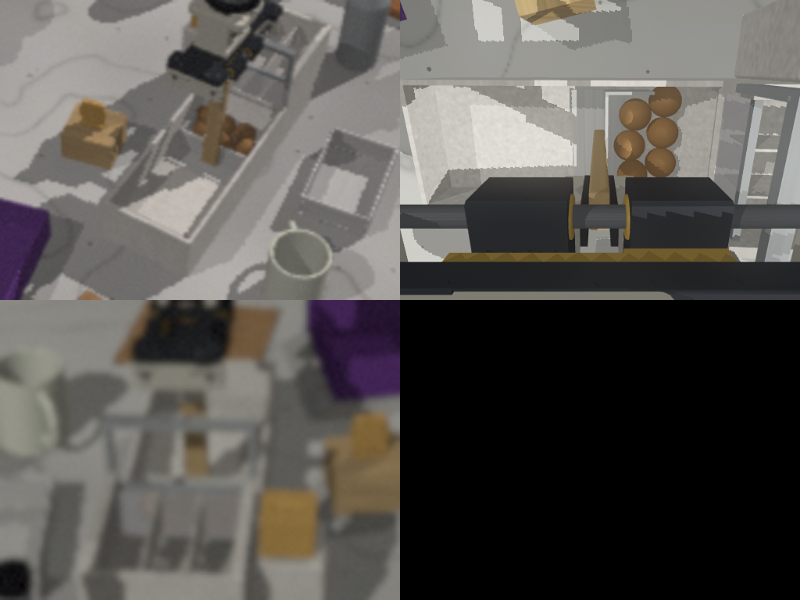

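Three nuts are in the pan (z 36, y ≈ -72), and the front row stays at y ≈ -41. Tilting back and lifting.

step_arm --increments '[{"tx": 0,"ty": -9,"tz": 1.5,"ax": 3.5,"ay": 0,"az": 0,"claw": -1},{"tx": 0,"ty": -10,"tz": 2,"ax": 3.5,"ay": 0,"az": 0,"claw": -1},{"tx": 0,"ty": -10,"tz": 3,"ax": 3.5,"ay": 0,"az": 0,"claw": -1},{"tx": 0,"ty": -10,"tz": 4,"ax": 3.5,"ay": 0,"az": 0,"claw": -1},{"tx": 0,"ty": -10,"tz": 8,"ax": 3.5,"ay": 0,"az": 0,"claw": -1},{"tx": 0,"ty": 0,"tz": 10,"ax": 0,"ay": 0,"az": 0,"claw": -1},{"tx": 0,"ty": 0,"tz": 15,"ax": 0,"ay": 0,"az": 0,"claw": -1},{"tx": 0,"ty": 0,"tz": 20,"ax": 0,"ay": 0,"az": 0,"claw": -1},{"tx": 0,"ty": 0,"tz": 20,"ax": 0,"ay": 0,"az": 0,"claw": -1},{"tx": 0,"ty": 0,"tz": 20,"ax": 0,"ay": 0,"az": 0,"claw": -1},{"tx": 0,"ty": 0,"tz": 10,"ax": 0,"ay": 0,"az": 0,"claw": -1},{"tx": 0,"ty": 0,"tz": 0,"ax": 0,"ay": 0,"az": 0,"claw": -1}]'

```text
time_s: 24.3
tcp_pos: [0.5954, 0.0453, 0.2861]
eef_rot: [166.5, 0.5, -178.7]
contact_force: [-0.4, 0.0, -2.7]
gripper_width: 0.0117
```

```bash
python3 tr.py t3
python3 - <<'E'
from h import *
c=pickle.load(open('scene2.pkl','rb'));W=cloud(c); hsv=cv2.cvtColor(c['image'],cv2.COLOR_BGR2HSV)
H,S,V=[hsv[...,i].astype(int) for i in range(3)]
print('purple top',rect(W,(H>125)&(H<160)&(S>80)&(abs(W[...,2]-.055)<.006)&(W[...,0]>.2)))
E
```

```text
scene rims [array([-68.5, -65.6, -62.4]), array([60.1, 63.7, 66.3])]
[(19, -45, 30, 9)]
wrist rims [array([-65.9, -63.6, -61.2]), array([62.6, 64.4, 67.5])]
[(-43, -40, 31, 235)]
side rims [array([-68.1, -65.8, -63.8]), array([61., 63., 65.])]
[]
[0.59429605 0.04486755 0.28326749] [ 166.50789481    0.19065603 -178.73226095] [-0.09600277 -0.25586936 -1.88124254] [ 14.4724916   12.18008568  -1.60169148 -13.66869422 -73.35328632
 -99.57808941] 24.45 0.011620601053648785
TCP disp [  -1.5 -147.8]
purple top (array([ 422.8, -250. ]), array([142.9, 183.1]), 13.6, 252, array([ 434.2, -285.5,   53.2]))
```

Tilt steady at 13.5°, snack box has not moved (423,-249, yaw 13.8°). Carrying gently.

step_arm --increments '[{"tx": -2.5,"ty": -7.6,"tz": 0,"ax": 2,"ay": 0,"az": 0,"claw": -1},{"tx": -5,"ty": -15.2,"tz": 0,"ax": 2,"ay": 0,"az": 0,"claw": -1},{"tx": -7.6,"ty": -22.8,"tz": 0,"ax": 2,"ay": 0,"az": 0,"claw": -1},{"tx": -10,"ty": -30.4,"tz": 0,"ax": 0,"ay": 0,"az": 1.4,"claw": -1},{"tx": -12.6,"ty": -38,"tz": 0,"ax": 0,"ay": 0,"az": 1.4,"claw": -1},{"tx": -13.9,"ty": -41.8,"tz": 0,"ax": 0,"ay": 0,"az": 1.4,"claw": -1},{"tx": -14.5,"ty": -43.7,"tz": 0,"ax": 0,"ay": 0,"az": 1.4,"claw": -1},{"tx": -14.5,"ty": -43.7,"tz": 0,"ax": 0,"ay": 0,"az": 1.4,"claw": -1},{"tx": -14.5,"ty": -43.7,"tz": 0,"ax": 0,"ay": 0,"az": 1.4,"claw": -1},{"tx": -14.5,"ty": -43.7,"tz": 0,"ax": 0,"ay": 0,"az": 1.4,"claw": -1},{"tx": -13.9,"ty": -41.8,"tz": 0,"ax": 0,"ay": 0,"az": 1.4,"claw": -1},{"tx": -10,"ty": -30.4,"tz": 0,"ax": 0,"ay": 0,"az": 1.2,"claw": -1}]'

```text
time_s: 25.65
tcp_pos: [0.4602, -0.3607, 0.2829]
eef_rot: [160.4, 0.3, -166.4]
contact_force: [0.6, 0.9, -2.1]
gripper_width: 0.0114
```

step_arm --increments '[{"tx": -6.3,"ty": -19,"tz": 0,"ax": 0,"ay": 0,"az": 0,"claw": -1},{"tx": 0,"ty": 0,"tz": 0,"ax": 0,"ay": 0,"az": 0,"claw": -1},{"tx": 0,"ty": 0,"tz": 0,"ax": 0,"ay": 0,"az": 0,"claw": -1}]'

```text
time_s: 25.95
tcp_pos: [0.4552, -0.3772, 0.2835]
eef_rot: [160.4, 0.4, -166.5]
contact_force: [-0.1, 0.5, -2.5]
gripper_width: 0.012
```

```bash
cat > box.py <<'E'
from h import *
import sys
s=r.get_state(); print(s['tcp_pos'],s['eef_rot'],s['contact_force'],s['joints'],s['time_s'])
o=[]
for n in('scene','wrist'):
    c=cap(n); W=cloud(c); hsv=cv2.cvtColor(c['image'],cv2.COLOR_BGR2HSV)
    H,S,V=[hsv[...,i].astype(int) for i in range(3)]; X,Y,z=W[...,0],W[...,1],W[...,2]
    pr=rect(W,(H>125)&(H<160)&(S>80)&(abs(z-.055)<.006)&(X>.2)); print(n,'purple top',pr)
    brn=((H>3)&(H<16)&(S>80)&(abs(X-.43)<.12)&(abs(Y+.27)<.17)&(z<.24)).astype(np.uint8)
    nl,_,st,_=cv2.connectedComponentsWithStats(brn)
    lab=_ if False else None
    nl,lab,st,ce=cv2.connectedComponentsWithStats(brn)
    for i in range(1,nl):
        if st[i,4]>15: print('  brown',st[i,4],np.round(np.nanmedian(W[lab==i],0)*1000))
    if n=='wrist': o.append(cv2.resize(c['image'],(400,300)))
    else:
        u,v=map(int,proj(c,(.43,-.25,.06))); o.append(cv2.resize(c['image'][v-54:v+54,u-72:u+72],(400,300),interpolation=2))
cv2.imwrite('pics/'+sys.argv[1]+'.png',np.hstack(o))
E
python3 box.py b1
```

```text
[ 0.45515402 -0.37721176  0.28346253] [ 160.42958648    0.38949224 -166.47100971] [-0.1278432  0.5027212 -2.4739541] [-30.17329905  21.36661103  10.06080366 -14.28587738 -92.15962635
 -45.0776634 ] 25.95
scene purple top (array([ 423.3, -249.6]), array([141.4, 182.6]), 15.0, 207, array([ 466.6, -298.4,   53.3]))
  brown 183 [ 453. -312.  179.]
wrist purple top (array([ 424.2, -246.9]), array([139.3, 180.4]), 14.4, 962, array([ 377.6, -186.3,   54.1]))
  brown 478 [ 401. -329.  174.]
  brown 70 [ 425. -315.  171.]
```

View pics/b1.png

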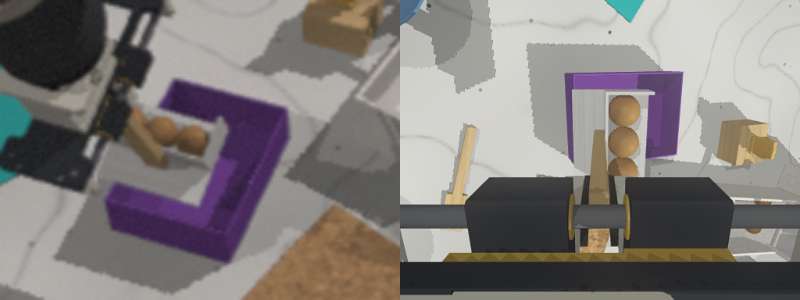

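Three nuts sit in the pan above the box. Pouring with the lip kept over the box.

step_arm --increments '[{"tx": -3.2,"ty": 12.9,"tz": -5,"ax": -4.86,"ay": -1.18,"az": 0,"claw": -1},{"tx": -3.2,"ty": 12.9,"tz": -5,"ax": -4.86,"ay": -1.18,"az": 0,"claw": -1},{"tx": -3.2,"ty": 12.9,"tz": -5,"ax": -4.86,"ay": -1.18,"az": 0,"claw": -1},{"tx": -3.2,"ty": 12.9,"tz": -6,"ax": -4.86,"ay": -1.18,"az": 0,"claw": -1},{"tx": -3.2,"ty": 12.9,"tz": -8,"ax": -3.8,"ay": -0.9,"az": 0,"claw": -1},{"tx": -3.2,"ty": 12.9,"tz": -10,"ax": -3.8,"ay": -0.9,"az": 0,"claw": -1},{"tx": -3.2,"ty": 12.9,"tz": -8,"ax": -4.86,"ay": -1.18,"az": 0,"claw": -1},{"tx": -3.2,"ty": 12.9,"tz": -5,"ax": -4.86,"ay": -1.18,"az": 0,"claw": -1},{"tx": -3.2,"ty": 12.9,"tz": -3,"ax": -4.86,"ay": -1.18,"az": 0,"claw": -1},{"tx": -3.2,"ty": 12.9,"tz": 0,"ax": -4.86,"ay": -1.18,"az": 0,"claw": -1},{"tx": -3.2,"ty": 12.9,"tz": 0,"ax": -4.86,"ay": -1.18,"az": 0,"claw": -1},{"tx": 0,"ty": 0,"tz": 0,"ax": 0,"ay": 0,"az": 0,"claw": -1}]'

```text
time_s: 27.25
tcp_pos: [0.4187, -0.2336, 0.2288]
eef_rot: [-146.5, 0.2, -165.8]
contact_force: [1.0, 0.3, -2.0]
gripper_width: 0.0116
```

step_arm --increments '[{"tx": 0,"ty": 0,"tz": 0,"ax": 0,"ay": 0,"az": 0,"claw": -1},{"tx": 0,"ty": 0,"tz": 0,"ax": 0,"ay": 0,"az": 0,"claw": -1},{"tx": 0,"ty": 0,"tz": 0,"ax": 0,"ay": 0,"az": 0,"claw": -1}]'

```text
time_s: 27.55
tcp_pos: [0.4204, -0.2356, 0.2299]
eef_rot: [-146.7, 0.3, -166.1]
contact_force: [-0.5, -0.2, -1.5]
gripper_width: 0.0116
```

```bash
python3 box.py b2
```

```text
[ 0.42042218 -0.2355865   0.22990015] [-146.723857      0.33162795 -166.1039624 ] [-0.45156247 -0.21922418 -1.4625381 ] [  14.05084587   -5.06436139  -55.24916613   45.84488859  -49.88610743
 -123.75329973] 27.55
scene purple top (array([ 423. , -249.1]), array([141.6, 182.1]), 14.2, 199, array([ 464.1, -304.5,   53.5]))
  brown 235 [ 415. -185.   30.]
wrist purple top (array([ 422.7, -246.3]), array([136.9, 178.7]), 14.4, 1655, array([ 362.7, -188.4,   54.3]))
  brown 1113 [ 373. -185.   31.]
  brown 999 [ 406. -176.   31.]
  brown 745 [ 439. -167.   30.]
```

All three are in the box at its far end. Back to the trough.

step_arm --increments '[{"tx": 0,"ty": 0,"tz": 35,"ax": 0,"ay": 0,"az": 0,"claw": -1},{"tx": 10,"ty": 5,"tz": 21,"ax": 4.75,"ay": 1.17,"az": 0,"claw": -1},{"tx": 16,"ty": 20,"tz": 0,"ax": 4.75,"ay": 1.17,"az": 0,"claw": -1},{"tx": 18,"ty": 26,"tz": 0,"ax": 4.75,"ay": 1.17,"az": 0,"claw": -1},{"tx": 18,"ty": 26,"tz": 0,"ax": 4.75,"ay": 1.17,"az": 0,"claw": -1},{"tx": 18,"ty": 26,"tz": 0,"ax": 4.75,"ay": 1.17,"az": 0,"claw": -1},{"tx": 18,"ty": 26,"tz": 0,"ax": 4.75,"ay": 1.17,"az": 0,"claw": -1},{"tx": 18,"ty": 26,"tz": 0,"ax": 0,"ay": 0,"az": -4,"claw": -1},{"tx": 18,"ty": 26,"tz": 0,"ax": 0,"ay": 0,"az": -4.6,"claw": -1},{"tx": 18,"ty": 26,"tz": 0,"ax": 0,"ay": 0,"az": -4,"claw": -1},{"tx": 15,"ty": 22,"tz": 0,"ax": 0,"ay": 0,"az": 0,"claw": -1},{"tx": 9.5,"ty": 14.5,"tz": 0,"ax": 0,"ay": 0,"az": 0,"claw": -1}]'

```text
time_s: 28.85
tcp_pos: [0.5975, 0.0089, 0.2847]
eef_rot: [-176.0, 0.2, -178.8]
contact_force: [-0.4, 0.4, -1.9]
gripper_width: 0.0116
```

step_arm --increments '[{"tx": 0,"ty": 0,"tz": 0,"ax": 0,"ay": 0,"az": 0,"claw": -1},{"tx": 0,"ty": 0,"tz": 0,"ax": 0,"ay": 0,"az": 0,"claw": -1}]'

```text
time_s: 29.05
tcp_pos: [0.5962, 0.0077, 0.285]
eef_rot: [-176.0, 0.2, -178.8]
contact_force: [0.3, -0.9, -1.9]
gripper_width: 0.0115
```

```bash
python3 tr.py t4
```

```text
scene rims [array([-69.1, -65.5, -62.9]), array([60.2, 63.7, 66.3])]
[(23, -43, 32, 21), (-47, -41, 33, 17), (-13, -43, 31, 11)]
wrist rims [array([-65.4, -63.3, -61.3]), array([62.8, 64.9, 67.8])]
[(-44, -40, 31, 737), (-10, -40, 31, 704), (24, -41, 31, 655)]
side rims [array([-68.2, -66. , -63.6]), array([60.6, 62.7, 65.3])]
[]
[0.59595414 0.00710426 0.28570121] [-176.031474      0.27520218 -178.84494238] [-1.39648288  0.80081594 -1.53129098] [  21.84741631   11.70940912   -8.04007834    4.01869292  -71.4400527
 -112.02106117] 29.2 0.01117776999925902
TCP disp [  -0.8 -185.6]
```

step_arm --increments '[{"tx": 1,"ty": 0.8,"tz": -20,"ax": 0,"ay": -0.2,"az": 0,"claw": -1},{"tx": 0,"ty": 0,"tz": -40,"ax": 0,"ay": 0,"az": 0,"claw": -1},{"tx": 0,"ty": 0,"tz": -30,"ax": 0,"ay": 0,"az": 0,"claw": -1},{"tx": 0,"ty": 0,"tz": -12,"ax": 0,"ay": 0,"az": 0,"claw": -1},{"tx": 0,"ty": 0,"tz": -4,"ax": 0,"ay": 0,"az": 0,"claw": -1},{"tx": 0,"ty": 0,"tz": -1.5,"ax": 0,"ay": 0,"az": 0,"claw": -1},{"tx": 0,"ty": 0,"tz": 0,"ax": 0,"ay": 0,"az": 0,"claw": -1}]'

```text
time_s: 29.9
tcp_pos: [0.5983, 0.0089, 0.1795]
eef_rot: [-176.0, 0.6, -178.8]
contact_force: [-0.8, -0.7, -0.8]
gripper_width: 0.0114
```

step_arm --increments '[{"tx": -0.2,"ty": 10,"tz": -0.7,"ax": 0,"ay": 0,"az": 0,"claw": -1},{"tx": -0.4,"ty": 14,"tz": -1.0,"ax": 0,"ay": 0,"az": 0,"claw": -1},{"tx": -0.4,"ty": 16,"tz": -1.1,"ax": 0,"ay": 0,"az": 0,"claw": -1},{"tx": -0.4,"ty": 16,"tz": -1.1,"ax": 0,"ay": 0,"az": 0,"claw": -1},{"tx": -0.3,"ty": 12,"tz": -0.8,"ax": 0,"ay": 0,"az": 0,"claw": -1},{"tx": -0.2,"ty": 8,"tz": -0.6,"ax": 0,"ay": 0,"az": 0,"claw": -1},{"tx": -0.2,"ty": 6,"tz": -0.4,"ax": 0,"ay": 0,"az": 0,"claw": -1},{"tx": -0.1,"ty": 5,"tz": -0.4,"ax": 0,"ay": 0,"az": 0,"claw": -1},{"tx": 0,"ty": 0,"tz": 0,"ax": 0,"ay": 0,"az": 0,"claw": -1}]'

```text
time_s: 30.8
tcp_pos: [0.5952, 0.0955, 0.1721]
eef_rot: [-176.0, 0.4, -178.8]
contact_force: [-0.8, -2.0, 1.8]
gripper_width: 0.0117
```

```bash
python3 tr.py t5
```

```text
scene rims [array([-68.7, -65.5, -62.6]), array([60.3, 63.3, 66.1])]
[(22, -41, 32, 34), (0, -95, 70, 19), (-4, -92, 111, 15), (-12, -41, 30, 15), (-45, -38, 36, 14), (0, -98, 42, 13)]
wrist rims [array([-66. , -63.9, -61.3]), array([62.1, 62.6, 63.2])]
[(-42, -39, 33, 1352), (-6, -41, 31, 1243), (28, -41, 31, 1138), (7, -101, 123, 132), (7, -103, 95, 93), (8, -105, 68, 67), (8, -107, 39, 47)]
side rims [array([-68.1, -66. , -63.5]), array([60.4, 62.9, 65.4])]
[(-2, -111, 92, 15), (1, -114, 71, 8)]
[0.59524971 0.09545888 0.17203323] [-176.03041241    0.47581644 -178.82645873] [-0.70389578 -2.03508055  2.12815947] [  29.94974012   17.1982712   -16.24381868    4.36704621  -58.12929793
 -121.1501759 ] 30.95 0.011675573955333588
TCP disp [  0.7 -97.3]
```

step_arm --increments '[{"tx": -0.1,"ty": 4,"tz": -0.5,"ax": 0,"ay": 0.25,"az": 0,"claw": -1},{"tx": -0.1,"ty": 4,"tz": -0.5,"ax": 0,"ay": 0.2,"az": 0,"claw": -1},{"tx": -0.1,"ty": 4,"tz": -0.3,"ax": 0,"ay": 0,"az": 0,"claw": -1},{"tx": -0.1,"ty": 4,"tz": -0.3,"ax": 0,"ay": 0,"az": 0,"claw": -1},{"tx": 0,"ty": 0,"tz": 0,"ax": 0,"ay": 0,"az": 0,"claw": -1}]'

```text
time_s: 31.45
tcp_pos: [0.5955, 0.1129, 0.1706]
eef_rot: [-176.1, 0.1, -178.8]
contact_force: [0.7, 0.1, 5.0]
gripper_width: 0.0117
```

```bash
python3 tr.py t6
```

```text
scene rims [array([-68.8, -65.4, -62.2]), array([60.2, 63.6, 66.2])]
[(35, -40, 35, 31), (4, -74, 105, 19), (0, -39, 32, 19), (4, -80, 50, 17), (1, -80, 29, 11), (-31, -39, 32, 10), (0, -79, 75, 9)]
wrist rims [array([-65.9, -63.9, -61.2]), array([62.1, 62.7, 63.2])]
[(-31, -38, 33, 1329), (4, -38, 33, 1236), (39, -38, 34, 736), (8, -83, 121, 137), (8, -86, 95, 91), (8, -87, 69, 67), (8, -89, 40, 51)]
side rims [array([-68.4, -66.1, -63.7]), array([60. , 62.5, 65.1])]
[(2, -95, 78, 15), (-1, -95, 104, 8)]
[0.59545139 0.11265249 0.17063763] [-1.76104888e+02  1.09030746e-01 -1.78776203e+02] [0.93598267 1.57693511 4.89404111] [  31.2689749    17.79607527  -15.42392159    4.00999118  -58.70057647
 -122.19017545] 31.6 0.011993975126277144
TCP disp [  1.3 -80.1]
```

Nuts are lined up at the lip edge (x -31, 4, 39). Sliding the lip up the ramp while tilting back.

step_arm --increments '[{"tx": 0,"ty": -4.8,"tz": 2.5,"ax": 3.5,"ay": 0,"az": 0,"claw": -1},{"tx": 0,"ty": -4.8,"tz": 2.2,"ax": 3.5,"ay": 0,"az": 0,"claw": -1},{"tx": 0,"ty": -4.8,"tz": 1.6,"ax": 3.5,"ay": 0,"az": 0,"claw": -1},{"tx": 0,"ty": -4.8,"tz": 1.2,"ax": 3.5,"ay": 0,"az": 0,"claw": -1},{"tx": 0,"ty": -5.5,"tz": 1,"ax": 3.5,"ay": 0,"az": 0,"claw": -1},{"tx": 0,"ty": 0,"tz": 0,"ax": 0,"ay": 0,"az": 0,"claw": -1},{"tx": 0,"ty": 0,"tz": 0,"ax": 0,"ay": 0,"az": 0,"claw": -1}]'

```text
time_s: 32.3
tcp_pos: [0.5946, 0.0865, 0.1779]
eef_rot: [166.5, 0.3, -179.0]
contact_force: [-0.7, 0.9, -2.3]
gripper_width: 0.0116
```

```bash
python3 tr.py t7
```

```text
scene rims [array([-68.7, -65. , -62.6]), array([59.9, 63.2, 66. ])]
[(34, -54, 54, 21), (-5, -76, 90, 9), (-1, -81, 117, 8), (-4, -66, 51, 8)]
wrist rims [array([-65.8, -63.5, -61. ]), array([62.6, 65.6, 67.7])]
[(-32, -49, 54, 1297), (2, -49, 54, 1222), (37, -50, 54, 706), (6, -93, 124, 126), (7, -85, 93, 84), (7, -80, 67, 61), (7, -74, 44, 41)]
side rims [array([-68.5, -66. , -63.7]), array([60.5, 62.4, 65.1])]
[(2, -89, 72, 16), (-1, -96, 101, 9)]
[0.59445816 0.08761406 0.17820614] [ 166.52051605    0.3260883  -178.82246899] [-0.03612381  0.81546747 -2.27258629] [  18.56582789   16.42484937   -9.78072365  -14.73706802  -60.22068372
 -100.39960587] 32.45 0.012081018973759352
TCP disp [  -0.3 -105.1]
```

All three are in the pan (z 54). Lifting, then the same carry.

step_arm --increments '[{"tx": 0,"ty": -1,"tz": 8,"ax": 0,"ay": 0,"az": 0,"claw": -1},{"tx": 0,"ty": -3,"tz": 14,"ax": 1.5,"ay": 0,"az": 0,"claw": -1},{"tx": 0,"ty": -5,"tz": 18,"ax": 1.5,"ay": 0,"az": 0,"claw": -1},{"tx": 0,"ty": -7,"tz": 20,"ax": 1.5,"ay": 0,"az": 0,"claw": -1},{"tx": 0,"ty": -8,"tz": 20,"ax": 1.5,"ay": 0,"az": 0,"claw": -1},{"tx": 0,"ty": -8,"tz": 16,"ax": 0,"ay": 0,"az": 0,"claw": -1},{"tx": 0,"ty": -6,"tz": 10,"ax": 0,"ay": 0,"az": 0,"claw": -1},{"tx": 0,"ty": -4,"tz": 0,"ax": 0,"ay": 0,"az": 0,"claw": -1},{"tx": 0,"ty": 0,"tz": 0,"ax": 0,"ay": 0,"az": 0,"claw": -1}]'

```text
time_s: 33.35
tcp_pos: [0.5945, 0.0451, 0.2843]
eef_rot: [160.5, 0.5, -178.9]
contact_force: [-1.1, 0.3, -2.5]
gripper_width: 0.0113
```

```bash
python3 tr.py t8
python3 - <<'E'
from h import *
c=pickle.load(open('scene2.pkl','rb'));W=cloud(c); hsv=cv2.cvtColor(c['image'],cv2.COLOR_BGR2HSV)
H,S,V=[hsv[...,i].astype(int) for i in range(3)]
print('purple top',rect(W,(H>125)&(H<160)&(S>80)&(abs(W[...,2]-.055)<.006)&(W[...,0]>.2)))
E
```

```text
scene rims [array([-68.9, -66.2, -62.8]), array([60.7, 63.3, 66.1])]
[]
wrist rims [array([-65.8, -63.5, -61.2]), array([62.6, 64.6, 67.6])]
[]
side rims [array([-68.2, -65.9, -63.6]), array([60.6, 62.1, 65.2])]
[]
[0.59435384 0.04546148 0.28360567] [ 160.47741492    0.38949281 -178.88914098] [ 0.31226536 -0.06918043 -1.58407486] [ 10.37106645  12.73190183   0.29981106 -19.91673963 -74.83552286
 -94.3959937 ] 33.5 0.011828356852663861
TCP disp [  -1.4 -147.2]
purple top (array([ 423.2, -249.7]), array([142.2, 182.1]), 14.8, 245, array([ 430.6, -283.1,   53.2]))
```

step_arm --increments '[{"tx": -2.5,"ty": -7.6,"tz": 0,"ax": 0,"ay": 0,"az": 0,"claw": -1},{"tx": -5,"ty": -15.2,"tz": 0,"ax": 0,"ay": 0,"az": 0,"claw": -1},{"tx": -7.6,"ty": -22.8,"tz": 0,"ax": 0,"ay": 0,"az": 0,"claw": -1},{"tx": -10,"ty": -30.4,"tz": 0,"ax": 0,"ay": 0,"az": 1.4,"claw": -1},{"tx": -12.6,"ty": -38,"tz": 0,"ax": 0,"ay": 0,"az": 1.4,"claw": -1},{"tx": -13.9,"ty": -41.8,"tz": 0,"ax": 0,"ay": 0,"az": 1.4,"claw": -1},{"tx": -14.5,"ty": -43.7,"tz": 0,"ax": 0,"ay": 0,"az": 1.4,"claw": -1},{"tx": -14.5,"ty": -43.7,"tz": 0,"ax": 0,"ay": 0,"az": 1.4,"claw": -1},{"tx": -14.5,"ty": -43.7,"tz": 0,"ax": 0,"ay": 0,"az": 1.4,"claw": -1},{"tx": -14.5,"ty": -43.7,"tz": 0,"ax": 0,"ay": 0,"az": 1.4,"claw": -1},{"tx": -13.9,"ty": -41.8,"tz": 0,"ax": 0,"ay": 0,"az": 1.4,"claw": -1},{"tx": -10,"ty": -30.4,"tz": 0,"ax": 0,"ay": 0,"az": 1.2,"claw": -1}]'

```text
time_s: 34.7
tcp_pos: [0.4593, -0.3609, 0.2846]
eef_rot: [160.5, 0.5, -166.6]
contact_force: [0.9, -0.0, -1.5]
gripper_width: 0.0113
```

step_arm --increments '[{"tx": -6.3,"ty": -19,"tz": 0,"ax": 0,"ay": 0,"az": 0,"claw": -1},{"tx": 0,"ty": 0,"tz": 0,"ax": 0,"ay": 0,"az": 0,"claw": -1},{"tx": 0,"ty": 0,"tz": 0,"ax": 0,"ay": 0,"az": 0,"claw": -1}]'

```text
time_s: 35.0
tcp_pos: [0.4546, -0.377, 0.2845]
eef_rot: [160.4, 0.5, -166.6]
contact_force: [1.1, 0.6, -3.1]
gripper_width: 0.0116
```

```bash
python3 box.py b3
```

```text
[ 0.45464386 -0.37702125  0.28448095] [ 160.44052041    0.50636444 -166.59620244] [ 1.06054475  0.57467322 -3.12035226] [-30.23968288  21.23816947  10.03721557 -14.37047888 -92.16122049
 -45.12305706] 35.0
scene purple top (array([ 423.5, -249. ]), array([140.9, 181.4]), 14.7, 204, array([ 461.7, -290.4,   52.7]))
  brown 36 [ 378. -190.   34.]
  brown 183 [ 452. -311.  179.]
  brown 122 [ 437. -179.   31.]
wrist purple top (array([ 424.2, -246.5]), array([139.9, 180.7]), 14.6, 967, array([ 378.5, -185.6,   54.1]))
  brown 250 [ 376. -195.   30.]
  brown 451 [ 401. -329.  174.]
  brown 190 [ 411. -187.   30.]
  brown 16 [ 424. -313.  170.]
  brown 164 [ 448. -180.   29.]
  brown 20 [ 436. -325.  166.]
  brown 21 [ 464. -314.  167.]
```

step_arm --increments '[{"tx": -3.2,"ty": 12.9,"tz": -5,"ax": -4.86,"ay": -1.18,"az": 0,"claw": -1},{"tx": -3.2,"ty": 12.9,"tz": -5,"ax": -4.86,"ay": -1.18,"az": 0,"claw": -1},{"tx": -3.2,"ty": 12.9,"tz": -5,"ax": -4.86,"ay": -1.18,"az": 0,"claw": -1},{"tx": -3.2,"ty": 12.9,"tz": -6,"ax": -4.5,"ay": -1.1,"az": 0,"claw": -1},{"tx": -3.2,"ty": 12.9,"tz": -8,"ax": -3,"ay": -0.7,"az": 0,"claw": -1},{"tx": -3.2,"ty": 12.9,"tz": -10,"ax": -3,"ay": -0.7,"az": 0,"claw": -1},{"tx": -3.2,"ty": 12.9,"tz": -8,"ax": -4.86,"ay": -1.18,"az": 0,"claw": -1},{"tx": -3.2,"ty": 12.9,"tz": -5,"ax": -4.86,"ay": -1.18,"az": 0,"claw": -1},{"tx": -3.2,"ty": 12.9,"tz": -3,"ax": -4.86,"ay": -1.18,"az": 0,"claw": -1},{"tx": -3.2,"ty": 12.9,"tz": 0,"ax": -4.86,"ay": -1.18,"az": 0,"claw": -1},{"tx": -3.2,"ty": 12.9,"tz": 0,"ax": -4.86,"ay": -1.18,"az": 0,"claw": -1},{"tx": 0,"ty": 0,"tz": 0,"ax": 0,"ay": 0,"az": 0,"claw": -1}]'

```text
time_s: 36.3
tcp_pos: [0.4185, -0.2329, 0.2292]
eef_rot: [-148.6, 0.4, -165.8]
contact_force: [-0.3, 0.5, -2.6]
gripper_width: 0.0119
```

step_arm --increments '[{"tx": 0,"ty": 0,"tz": 0,"ax": 0,"ay": 0,"az": 0,"claw": -1},{"tx": 0,"ty": 0,"tz": 0,"ax": 0,"ay": 0,"az": 0,"claw": -1},{"tx": 0,"ty": 0,"tz": 0,"ax": 0,"ay": 0,"az": 0,"claw": -1}]'

```text
time_s: 36.6
tcp_pos: [0.4203, -0.2349, 0.2302]
eef_rot: [-148.8, 0.5, -166.1]
contact_force: [0.2, 0.1, -1.2]
gripper_width: 0.0119
```

```bash
python3 box.py b4
```

```text
[ 0.42033301 -0.23493166  0.2302224 ] [-148.76875841    0.4668903  -166.13108716] [ 0.23341444  0.148795   -1.18327953] [  13.54041579   -5.23215905  -53.71059408   42.82529158  -49.70124259
 -120.55639742] 36.6
scene purple top (array([ 423.6, -249.6]), array([140.5, 182.5]), 14.8, 198, array([ 468.2, -307. ,   53.4]))
  brown 349 [ 418. -194.   32.]
wrist purple top (array([ 423.2, -246.1]), array([136.8, 178.7]), 14.4, 1522, array([ 365.2, -178.9,   54.4]))
  brown 798 [ 373. -183.   31.]
  brown 354 [ 382. -226.   30.]
  brown 335 [ 413. -218.   29.]
  brown 299 [ 410. -169.   30.]
  brown 42 [ 414. -191.   28.]
  brown 194 [ 445. -211.   28.]
  brown 19 [ 431. -173.   28.]
  brown 222 [ 442. -160.   30.]
  brown 17 [ 448. -185.   23.]
```

View pics/b4.png

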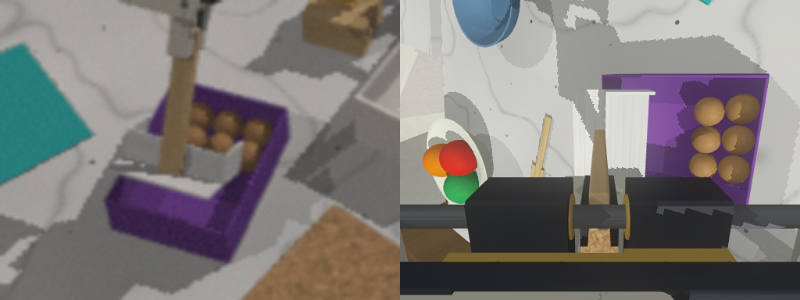

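All six walnuts are in the box. Returning the scoop to the mat.

step_arm --increments '[{"tx": 0,"ty": 0,"tz": 35,"ax": 0,"ay": 0,"az": 0,"claw": -1},{"tx": 0,"ty": -10,"tz": 30,"ax": 6.06,"ay": 1.49,"az": 0,"claw": -1},{"tx": 12,"ty": -15,"tz": 10,"ax": 6.06,"ay": 1.49,"az": 0,"claw": -1},{"tx": 20,"ty": -15,"tz": 0,"ax": 6.06,"ay": 1.49,"az": 0,"claw": -1},{"tx": 24,"ty": -10.5,"tz": 0,"ax": 6.06,"ay": 1.49,"az": 0,"claw": -1},{"tx": 24,"ty": 0,"tz": 0,"ax": 6.06,"ay": 1.49,"az": 0,"claw": -1},{"tx": 26,"ty": 0,"tz": 0,"ax": 0,"ay": 0,"az": 8.2,"claw": -1},{"tx": 26,"ty": 0,"tz": 0,"ax": 0,"ay": 0,"az": 8.2,"claw": -1},{"tx": 26,"ty": 0,"tz": 0,"ax": 0,"ay": 0,"az": 8.2,"claw": -1},{"tx": 26,"ty": 0,"tz": 0,"ax": 0,"ay": 0,"az": 8.2,"claw": -1},{"tx": 26,"ty": 0,"tz": 0,"ax": 0,"ay": 0,"az": 8.2,"claw": -1},{"tx": 26,"ty": 0,"tz": 0,"ax": 0,"ay": 0,"az": 8.2,"claw": -1}]'

```text
time_s: 37.9
tcp_pos: [0.6567, -0.2859, 0.3021]
eef_rot: [-179.6, 0.3, -116.9]
contact_force: [0.4, -0.1, -2.2]
gripper_width: 0.0117
```

step_arm --increments '[{"tx": 0,"ty": 0,"tz": -20,"ax": 0,"ay": 0,"az": 8.2,"claw": -1},{"tx": 0,"ty": 0,"tz": -30,"ax": 0,"ay": 0,"az": 8.2,"claw": -1},{"tx": 0,"ty": 0,"tz": -20,"ax": 0,"ay": 0,"az": 8,"claw": -1},{"tx": 0,"ty": 0,"tz": 0,"ax": 0,"ay": 0,"az": 0,"claw": -1},{"tx": 0,"ty": 0,"tz": 0,"ax": 0,"ay": 0,"az": 0,"claw": -1},{"tx": 0,"ty": 0,"tz": 0,"ax": 0,"ay": 0,"az": 0,"claw": -1}]'

```text
time_s: 38.5
tcp_pos: [0.6565, -0.2857, 0.2346]
eef_rot: [-179.4, 0.3, -92.9]
contact_force: [-0.6, 0.5, -1.9]
gripper_width: 0.0116
```

Run:
```python
from h import *
c=cap('scene');W=cloud(c); hsv=cv2.cvtColor(c['image'],cv2.COLOR_BGR2HSV); S=hsv[...,1].astype(int); H=hsv[...,0]
X,Y,z=W[...,0],W[...,1],W[...,2]
s=r.get_state(); print(s['tcp_pos'],s['eef_rot'],s['contact_force'])
q=(abs(X-.65)<.1)&(abs(Y+.29)<.1); u=s['tcp_pos'][2]-.152
print('plate',rect(W,q&(abs(z-u)<.006)&(S<70)),'mat',rect(W,(H<30)&(S>80)&(abs(z-.004)<.006)&(abs(X-.65)<.15)&(abs(Y+.29)<.13)))
```

```text
[ 0.65654133 -0.28558261  0.23473429] [-179.35713837    0.28308006  -92.89300493] [-0.19147341 -0.04977664 -1.77982444]
plate (array([ 643.6, -284.8]), array([114.6,  87.5]), 86.6, 700, array([ 659. , -291. ,   83.9])) mat (array([ 642.8, -286.4]), array([170.2, 179.9]), 84.8, 2115, array([ 674.2, -316.7,    3.5]))
```

step_arm --increments '[{"tx": 0,"ty": 0,"tz": -25,"ax": 0,"ay": 0,"az": 0,"claw": -1},{"tx": 0,"ty": 0,"tz": -30,"ax": 0,"ay": 0,"az": 0,"claw": -1},{"tx": 0,"ty": 0,"tz": -14,"ax": 0,"ay": 0,"az": 0,"claw": -1},{"tx": 0,"ty": 0,"tz": -5,"ax": 0,"ay": 0,"az": 0,"claw": -1},{"tx": 0,"ty": 0,"tz": -2,"ax": 0,"ay": 0,"az": 0,"claw": -1},{"tx": 0,"ty": 0,"tz": -1.5,"ax": 0,"ay": 0,"az": 0,"claw": -1},{"tx": 0,"ty": 0,"tz": 0,"ax": 0,"ay": 0,"az": 0,"claw": -1}]'

```text
time_s: 39.25
tcp_pos: [0.6567, -0.2853, 0.1572]
eef_rot: [-179.4, 0.3, -92.7]
contact_force: [0.7, 0.2, 1.4]
gripper_width: 0.0116
```

Contact is light, so I release and retreat upward.

step_arm --increments '[{"tx": 0,"ty": 0,"tz": -0.8,"ax": 0,"ay": 0,"az": 0,"claw": -1},{"tx": 0,"ty": 0,"tz": 0,"ax": 0,"ay": 0,"az": 0,"claw": -0.6},{"tx": 0,"ty": 0,"tz": 0,"ax": 0,"ay": 0,"az": 0,"claw": -0.2},{"tx": 0,"ty": 0,"tz": 0,"ax": 0,"ay": 0,"az": 0,"claw": 0},{"tx": 0,"ty": 0,"tz": 0,"ax": 0,"ay": 0,"az": 0,"claw": 0},{"tx": 0,"ty": 0,"tz": 15,"ax": 0,"ay": 0,"az": 0,"claw": 0},{"tx": 0,"ty": 0,"tz": 30,"ax": 0,"ay": 0,"az": 0,"claw": 0},{"tx": 0,"ty": 0,"tz": 40,"ax": 0,"ay": 0,"az": 0,"claw": 0},{"tx": 0,"ty": 0,"tz": 40,"ax": 0,"ay": 0,"az": 0,"claw": 0},{"tx": 0,"ty": 0,"tz": 40,"ax": 0,"ay": 0,"az": 0,"claw": 0},{"tx": 0,"ty": 0,"tz": 0,"ax": 0,"ay": 0,"az": 0,"claw": 0},{"tx": 0,"ty": 0,"tz": 0,"ax": 0,"ay": 0,"az": 0,"claw": 0}]'

```text
time_s: 40.45
tcp_pos: [0.6561, -0.2852, 0.3222]
eef_rot: [-179.3, 0.3, -92.7]
contact_force: [0.6, 0.4, -0.5]
gripper_width: 0.0437
```

```bash
python3 scoop.py w9; python3 box.py b9
python3 - <<'E'
from h import *
c=cap('scene','fin');W=cloud(c); hsv=cv2.cvtColor(c['image'],cv2.COLOR_BGR2HSV); H,S=[hsv[...,i].astype(int) for i in(0,1)]
X,Y,z=W[...,0],W[...,1],W[...,2]; br=(H>8)&(H<30)&(S>90)
print('lock',rect(W,br&(abs(z-.149)<.005)&(Y>.2)&(Y<.33)&(X<.53)))
print('bow',rect(W,br&(z>.09)&(z<.1)&(abs(X-.43)<.06)&(abs(Y-.03)<.06)))
print('nuts in trough',nuts(c))
a=[cv2.resize(c['image'],(512,384)),cv2.resize(cv2.imread('pics/w9.png'),(288,216))]
o=np.zeros((384,800,3),np.uint8); o[:,:512]=a[0]; o[:216,512:]=a[1]; cv2.imwrite('pics/fin2.png',o)
E
```

```text
[ 0.65561298 -0.28492749  0.32026168] [-179.45604659    0.33721624  -92.74615906] [ -8.12794746  22.35071497  13.08733813  -0.39242835 -80.22690873
   5.44508108] 40.5
handle top (array([ 658.2, -284. ]), array([23.9, 11. ]), 87.1, 321, array([ 658.5, -284.9,  165.9])) all (array([ 658.2, -284.1]), array([23.9, 11.2]), 87.8, 511, array([ 658.3, -291.8,  165.3]))
plate (array([ 657.2, -272.8]), array([135.1, 106.7]), 89.3, 3951, array([ 641.4, -289.9,    6.2])) walls (array([ 634.4, -282.1]), array([111.9,  58.3]), 87.3, 388, array([ 645.9, -300.4,   37.4]))
mat (array([ 645.6, -283.9]), array([169.5, 178.5]), 84.8, 10426, array([ 645.9, -297.8,    3.6]))
[ 0.65561298 -0.28492749  0.32026168] [-179.45604659    0.33721624  -92.74615906] [ 0.52685047  0.22608268 -0.9320273 ] [ -8.12794746  22.35071497  13.08733813  -0.39242835 -80.22690873
   5.44508108] 40.5
scene purple top (array([ 421.8, -262.6]), array([142.1, 181.5]), 14.3, 247, array([ 430. , -295.4,   53.3]))
  brown 510 [ 418. -257.   30.]
wrist purple top (array([ 422.5, -259.2]), array([141.1, 180.1]), 14.2, 1762, array([ 384.2, -285.6,   53.9]))
  brown 728 [ 440. -273.   28.]
  brown 402 [ 387. -250.   26.]
  brown 190 [ 451. -238.   27.]
lock (array([491.5, 257.3]), array([46.8, 48. ]), 4.3, 110, array([491.5, 256.6, 147.9]))
bow None
nuts in trough []
```

View pics/fin2.png

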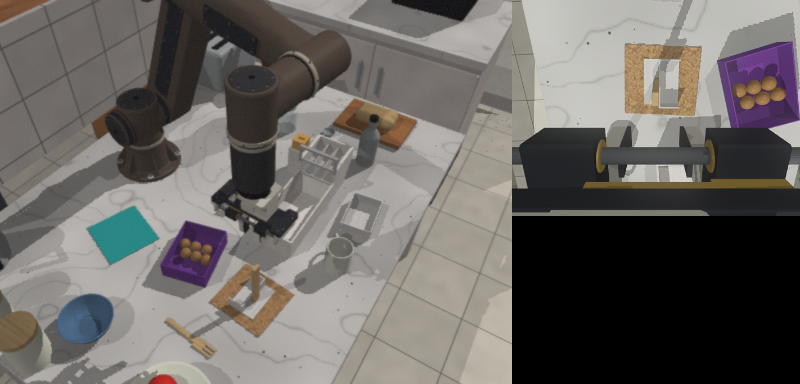

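The final view shows six walnuts in the box, nudged about 13 mm, with the scoop upright on the mat. The arm hides the key here, so I check it from the side camera, let things settle and hand in.

step_arm --increments '[{"tx": 0,"ty": 0,"tz": 20,"ax": 0,"ay": 0,"az": 0,"claw": 0},{"tx": 0,"ty": 0,"tz": 0,"ax": 0,"ay": 0,"az": 0,"claw": 0},{"tx": 0,"ty": 0,"tz": 0,"ax": 0,"ay": 0,"az": 0,"claw": 0},{"tx": 0,"ty": 0,"tz": 0,"ax": 0,"ay": 0,"az": 0,"claw": 0},{"tx": 0,"ty": 0,"tz": 0,"ax": 0,"ay": 0,"az": 0,"claw": 0},{"tx": 0,"ty": 0,"tz": 0,"ax": 0,"ay": 0,"az": 0,"claw": 0},{"tx": 0,"ty": 0,"tz": 0,"ax": 0,"ay": 0,"az": 0,"claw": 0},{"tx": 0,"ty": 0,"tz": 0,"ax": 0,"ay": 0,"az": 0,"claw": 0}]'

```text
time_s: 41.45
tcp_pos: [0.6558, -0.2851, 0.3395]
eef_rot: [-179.5, 0.3, -92.7]
contact_force: [-0.3, 0.5, 0.4]
gripper_width: 0.0439
```

Run:
```python
from h import *
def bow(c):
    W=cloud(c); hsv=cv2.cvtColor(c['image'],cv2.COLOR_BGR2HSV); H,S=[hsv[...,i].astype(int) for i in(0,1)]
    X,Y,z=W[...,0],W[...,1],W[...,2]; br=(H>8)&(H<30)&(S>90)
    m=br&(z>.057)&(z<.12)&(abs(X-.43)<.08)&(abs(Y-.03)<.08)
    return rect(W,m),np.percentile(z[m],98)
print(bow(pickle.load(open('side0.pkl','rb')))); print(bow(cap('side')))
c=cap('scene');W=cloud(c); hsv=cv2.cvtColor(c['image'],cv2.COLOR_BGR2HSV); H,S=[hsv[...,i].astype(int) for i in(0,1)]
print('purple top',rect(W,(H>125)&(H<160)&(S>80)&(abs(W[...,2]-.055)<.006)&(W[...,0]>.2)))
```

```text
((array([425.2,  34.7]), array([39.6, 15.4]), 25.9, 111, array([426.2,  36.9,  78.1])), np.float64(0.0957471516827577))
((array([423.6,  34.7]), array([41.8, 15.8]), 19.2, 110, array([424. ,  36.3,  78. ])), np.float64(0.09537476295607114))
purple top (array([ 420.8, -262.3]), array([142. , 180.6]), 14.3, 252, array([ 429.7, -302.5,   53.1]))
```

```bash
python3 -c "
from plant import r; print(r.close_job()); print(r.get_state()['time_s'])"
```

```text
the job is handed in; nothing more can be done
None
the job is handed in; nothing more can be done
```

I finished the job and handed it in at about 41.5 s of the 208 s allowed; the hand-in reports no verdict.

I put the key in the lock and turned it to its stop. All six walnuts rolled out, and I turned the lock back home and put the key back in its block. I moved the walnuts with the scoop in two loads of three, then stood the scoop on the cork mat.

Last checks:
- **Walnuts:** the final picture shows six in the snack box. The trough is empty.
- **Key:** its top is at about 95.4 mm, the same as at the start, and it is sideways within about 2 mm of where it started.
- **Lock:** I measured it home at about 1.3° from above just after taking the key out. The last check, from the scene camera, read 4.3°, against 3.9° from the same camera at the start.
- **Scoop:** it stands upright, with its floor plate within about 3 mm of the mat centre.
- **Snack box:** it shifted about 13 mm while the scoop was being carried back to the mat and put down, probably the announced knock. It stands level at the right height, held the same place over the last second and kept all its nuts.
- **Bystanders:** I saw nothing disturbed in the final picture, but I did not re-measure the fork, spoon, aluminium container, mug or flask.

The lock reached its stop by inference: I turned the tool 80° and the hopper emptied, but I had no direct reading of the lock's angle.

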